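Lock the shaker jig with spring cotters and set it to test

ROBOT

A 7-joint arm with a two-finger parallel gripper is mounted at the origin on the work surface. World frame = base frame: x ahead of the robot, y to its left, z up, the work surface at z = 0. Lengths are in m, angles in rad, forces in N, time in s.
With the tool pointing down it reaches from about 0.425 to 0.875 m from the base axis. Payload 8.4 kg.
Tool frame: the origin (TCP) lies midway between the tips of the shut fingers; the grasp point (between the pads) lies 19 mm behind it (arm.grasp_offset is the z of the grasp point in the tool frame, in m); z points along the fingers, y is the line along which they close (so a half turn about z gives the same grasp; the last joint's range is limited). The gripper opens to 87 mm and grips with 3 to 60 N. Pads are 19 mm wide; open, the fingers measure 117 mm over their backs; the gripper's body (75 mm by 190 mm) begins 51 mm behind the grasp point.
Start: joints at [-1.322, 0.333, 0.04, 1.465, -0.013, 1.343, -0.059], TCP at [0.222, 0.611, 0.223] pointing down, gripper open.
Joint ranges: [-2.58, 2.58], [-0.38, 2.09], [-1.3, 1.39], [0.25, 2.4], [-1.5, 4.64], [0.08, 2.09], [-2.65, 2.65]. Speed limits (rad/s): [2.22, 2.22, 2.79, 2.79, 3.14, 3.14, 3.14].

INTERFACE

Orientations are given as a unit quaternion [x, y, z, w].
In Python, from station import arm gives the robot as it stands.
- The arm moves only by the shell command python3 shift.py 'ROWS' [FORCE]. ROWS is a JSON list of rows, 1 to 5 of them, each of 7 numbers: dx, dy, dz in m, then a rotation vector rx, ry, rz in rad, then the finger opening in m; each row shifts and turns the commanded pose from where the row before left it, along the tool's axes as they then stand; what a row does not reach is not made up. A row lasts 1/8 s, in which the tool goes at most 0.0625 m and 0.188 rad, less where a joint would pass 70% of its speed; a pose out of reach is approached as far as the arm can. The fingers move at their own pace and stop on an object; FORCE is the grip in N (left out, the last holds). Time passes only in rows, so rows that do not move let the fingers close. It prints the time, the measured TCP pose, the force, the opening and the grip force at its end.
- arm.get_obs(): the state, without advancing time (a new reading comes with each control period).
- arm.get_image(name): name is "scene" or "top" or "wrist"; returns a dict with "img" (384x512x3 uint8, red, green, blue), "intrinsics" (3x3 intrinsics, pixels), "R" (3x3) and "t" (3): a world point X has camera coordinates R X + t. Camera axes: x right, y down, z forward; pixel columns grow to the right and rows downward; lengths in m; the calibration is good to about 2 mm. A picture is of the moment at which its call begins. There is no depth.
- arm.job_done(): hands the job in; it is judged then, once.
The state is a dict: "t": time; "joints": joint angles; "joint_vel": joint speeds; "effort": joint torques, N m; "tool_pos": TCP position; "tool_rot": TCP orientation; "force": force on the tool from outside, world axes, zero at the start; "moment": the same for the moment, N m; "finger_gap": finger opening in m; "grasp_force": force on a finger pad.
Only numpy, scipy, OpenCV 4.12 (cv2) and the standard library are available. Lean on these libraries where they do the work, as an engineer would, in place of code of your own. Each camera call takes 0.05 s, during which the arm holds its last target. There are 200 camera calls.

TASK

First slide the console's slider grip to the blue LOAD line. Then push every spring cotter lying on the mat, leg first, through the cross hole of a stud of its own on the jig (any free stud, from either side) until it is fully home and its bow has snapped over the stud. With all of them in, slide the grip to the green TEST line, let go, and leave the screwdriver, the module and the bottle alone.

Things in the scene. Friction and masses are not known exactly. Their poses are not given: they have to be found in the camera images.
- jig: Fixed jig: a closed black housing (160 x 235 mm, top at height 40 mm, from 100 mm before to 60 mm behind the studs) on a 200 x 270 mm aluminium plate, held by a steel bar (36 mm wide, top at 48 mm) with four round steel studs (diameter 32 mm, tops at 88 mm), 60 mm apart along y. Origin: table level, under the middle of the row. x points away from the robot within 0.25 rad, z up.
- fader_top (a point): Centre of the top of the slider's black grip: 28 mm wide across the travel, 20 mm along it, 40 mm tall, top 85 mm above the table. It rides on a 40 mm wide aluminium track (top at height 44 mm) and can be pinched from above. Its y axis is the direction of travel.
- fader (a joint): Slider position along its track in m, 0 to 0.12, growing roughly away from the robot. The track runs on a fixed grey console, 85 x 200 mm and 30 mm high, left of the jig. The grip stays where it is left; moving it takes about 1.5 N. At 0.020 its centre is level with the blue line, at 0.100 with the green line.
- load_mark_pt (a point): Point on the centre line of the track level with the blue line (LOAD), 30 mm above the table. The line is painted on the console on both sides of the track, at the end nearer the robot.
- test_mark_pt (a point): The same for the green line (TEST), at the end farther from the robot.
- driver: Bystander: dark green electric screwdriver, 200 mm long, lying on the table beyond the jig.
- module: Bystander: circuit module, black block on a green board 90 x 60 mm, 40 mm high, on the table between the robot and the jig.
- flask: Bystander: white plastic bottle with a red cap, 60 mm in diameter, 120 mm high, on the table at the far left.
- hole0 (a point): Centre of the cross hole of stud 0 of the jig (studs 0 to 3 from right to left, i.e. along the jig's +y), 70 mm above the table. The hole runs right through the 32 mm stud along the jig's x axis and is 12 mm wide and 12 mm high, so a seated cotter's grip droops or turns up to 0.25 rad; axes as the jig's.
- hole1 (a point): Centre of the cross hole of stud 1 of the jig (studs 0 to 3 from right to left, i.e. along the jig's +y), 70 mm above the table. The hole runs right through the 32 mm stud along the jig's x axis and is 12 mm wide and 12 mm high, so a seated cotter's grip droops or turns up to 0.25 rad; axes as the jig's.
- hole2 (a point): Centre of the cross hole of stud 2 of the jig (studs 0 to 3 from right to left, i.e. along the jig's +y), 70 mm above the table. The hole runs right through the 32 mm stud along the jig's x axis and is 12 mm wide and 12 mm high, so a seated cotter's grip droops or turns up to 0.25 rad; axes as the jig's.
- hole3 (a point): Centre of the cross hole of stud 3 of the jig (studs 0 to 3 from right to left, i.e. along the jig's +y), 70 mm above the table. The hole runs right through the 32 mm stud along the jig's x axis and is 12 mm wide and 12 mm high, so a seated cotter's grip droops or turns up to 0.25 rad; axes as the jig's.
- cotter0: Spring cotter (may be absent), 150 mm, 80 g, lying flat on a 4 mm thick dark mat right of the jig. Red grip block 40 (x) x 18 (y) x 34 mm tall; red shoulder at x = 19 to 43 mm, 36 wide, 16 tall; then the straight steel leg along +x, 7 mm thick, axis 8 mm above the underside, tip at x = 128 mm. Spring bow at +y of the leg. Origin: centre of the block's underside; z up.
- seat0 (a point): Point on cotter 0's leg axis 62 mm ahead of its origin, 8 mm above its underside, beside the middle of the bow's bulge; at the centre of the cross hole when home. The shoulder meets the stud 3 mm further on. Pushing in takes about 5 to 20 N. Axes as the cotter's.
- bow0 (a joint): How far cotter 0's bow (6 mm steel wire hinged at the shoulder) is bent open, rad: 0 at rest and when snapped home, about 0.15 while riding over the stud. Off the leg's axis it bulges to 22 mm at x = 50 to 68 mm, narrows to 12 mm at 82 mm, flares to 22 mm at its end, 106 mm.
- cotter1: Spring cotter (may be absent), 150 mm, 80 g, lying flat on a 4 mm thick dark mat right of the jig. Red grip block 40 (x) x 18 (y) x 34 mm tall; red shoulder at x = 19 to 43 mm, 36 wide, 16 tall; then the straight steel leg along +x, 7 mm thick, axis 8 mm above the underside, tip at x = 128 mm. Spring bow at +y of the leg. Origin: centre of the block's underside; z up.
- seat1 (a point): Point on cotter 1's leg axis 62 mm ahead of its origin, 8 mm above its underside, beside the middle of the bow's bulge; at the centre of the cross hole when home. The shoulder meets the stud 3 mm further on. Pushing in takes about 5 to 20 N. Axes as the cotter's.
- bow1 (a joint): How far cotter 1's bow (6 mm steel wire hinged at the shoulder) is bent open, rad: 0 at rest and when snapped home, about 0.15 while riding over the stud. Off the leg's axis it bulges to 22 mm at x = 50 to 68 mm, narrows to 12 mm at 82 mm, flares to 22 mm at its end, 106 mm.
- cotter2: Spring cotter (may be absent), 150 mm, 80 g, lying flat on a 4 mm thick dark mat right of the jig. Red grip block 40 (x) x 18 (y) x 34 mm tall; red shoulder at x = 19 to 43 mm, 36 wide, 16 tall; then the straight steel leg along +x, 7 mm thick, axis 8 mm above the underside, tip at x = 128 mm. Spring bow at +y of the leg. Origin: centre of the block's underside; z up.
- seat2 (a point): Point on cotter 2's leg axis 62 mm ahead of its origin, 8 mm above its underside, beside the middle of the bow's bulge; at the centre of the cross hole when home. The shoulder meets the stud 3 mm further on. Pushing in takes about 5 to 20 N. Axes as the cotter's.
- bow2 (a joint): How far cotter 2's bow (6 mm steel wire hinged at the shoulder) is bent open, rad: 0 at rest and when snapped home, about 0.15 while riding over the stud. Off the leg's axis it bulges to 22 mm at x = 50 to 68 mm, narrows to 12 mm at 82 mm, flares to 22 mm at its end, 106 mm.
- cotter3: Spring cotter (may be absent), 150 mm, 80 g, lying flat on a 4 mm thick dark mat right of the jig. Red grip block 40 (x) x 18 (y) x 34 mm tall; red shoulder at x = 19 to 43 mm, 36 wide, 16 tall; then the straight steel leg along +x, 7 mm thick, axis 8 mm above the underside, tip at x = 128 mm. Spring bow at +y of the leg. Origin: centre of the block's underside; z up.
- seat3 (a point): Point on cotter 3's leg axis 62 mm ahead of its origin, 8 mm above its underside, beside the middle of the bow's bulge; at the centre of the cross hole when home. The shoulder meets the stud 3 mm further on. Pushing in takes about 5 to 20 N. Axes as the cotter's.
- bow3 (a joint): How far cotter 3's bow (6 mm steel wire hinged at the shoulder) is bent open, rad: 0 at rest and when snapped home, about 0.15 while riding over the stud. Off the leg's axis it bulges to 22 mm at x = 50 to 68 mm, narrows to 12 mm at 82 mm, flares to 22 mm at its end, 106 mm.

How it is judged:
By the outcome, as a careful person would: the job done as asked, in the order asked, and still so for the second after the job is handed in, with the robot touching nothing.
Of cotter0, cotter1, cotter2, cotter3 only 3 to 4 are there at a start; the rules pass over those that are not, and their reading is None.
At some moment in a run one of cotter0, cotter1, cotter2, cotter3 may be knocked a few centimetres aside while the robot is not near it.
Once in a run the grip may slacken for a moment while it holds something.
It also fails if it takes over 208 s, if anything falls off the work surface, if the arm or the gripper's body presses on something with over 40 N, if the wrist force passes 120 N, or if a joint passes its speed limit or range.

## Working session

There is one attempt and no reset: what is moved stays moved. The work goes in short steps, Python scripts to look and compute and a shell command to move; the robot and the scene stay as the last step left them, time stands still between calls to the robot, and variables do not carry over. Pictures are saved under pics/ and viewed, at most 14 in all, crops included, and the job is handed in when it is done.

```bash
ls; mkdir -p pics; python3 - <<'E'
from station import arm
import cv2,json
o=arm.get_obs();print(o['t'],o['tool_pos'],o['tool_rot'],o['finger_gap'],arm.grasp_offset)
for n in ['scene','top','wrist']:
    d=arm.get_image(n);cv2.imwrite(f'pics/{n}0.png',d['img'][:,:,::-1])
    print(n,d['intrinsics'],d['R'],d['t'])
E
```

```text
pics
shift.py
station.py
0.0 [0.22144018 0.61059547 0.22165491] [ 1.73061110e-01  9.84910740e-01 -8.23810992e-04 -8.36733454e-05] 0.08714866478577939 -0.0187
scene [[454.05897729   0.         259.02667723]
 [  0.         454.05897729 186.08032359]
 [  0.           0.           1.        ]] [[-0.10101018  0.99487843 -0.00372328]
 [ 0.80276098  0.07929266 -0.59100549]
 [-0.58768338 -0.06268647 -0.80665894]] [ 0.01666568 -0.39432742  1.67303193]
top [[470.59515436   0.         258.07937528]
 [  0.         470.59515436 190.49225886]
 [  0.           0.           1.        ]] [[-0.02073259 -0.99976691 -0.00602366]
 [-0.99489207  0.0212261  -0.09868745]
 [ 0.09879231  0.00394685 -0.99510025]] [0.04143214 0.5522531  1.3628482 ]
wrist [[269.52355561   0.         254.46196309]
 [  0.         269.52355561 187.18276854]
 [  0.           0.           1.        ]] [[ 0.34066974  0.94018183 -0.00150414]
 [ 0.90440525 -0.32726831  0.27376376]
 [ 0.25689546 -0.09462338 -0.96179579]] [-0.6489026  -0.03282692  0.3903397 ]
```

```bash
cat > h.py <<'E'
import numpy as np,cv2,json
from scipy.spatial.transform import Rotation as R
from station import arm
def snap(n,f,crop=None,s=1.5):
    d=arm.get_image(n);np.savez(f'pics/{f}.npz',**d)
    im=d['img'][:,:,::-1]
    if crop: x0,y0,x1,y1=crop;im=im[y0:y1,x0:x1]
    cv2.imwrite(f'pics/{f}.png',cv2.resize(im,None,fx=s,fy=s,interpolation=cv2.INTER_CUBIC));return d
def crop(f,g,c,s):
    im=np.load(f'pics/{f}.npz')['img'][:,:,::-1];x0,y0,x1,y1=c
    cv2.imwrite(f'pics/{g}.png',cv2.resize(im[y0:y1,x0:x1],None,fx=s,fy=s,interpolation=cv2.INTER_CUBIC))
def ray(d,uv):
    c=-d['R'].T@d['t'];v=d['R'].T@np.linalg.inv(d['intrinsics'])@np.array([uv[0],uv[1],1.]);return c,v/np.linalg.norm(v)
def atz(d,uv,z):
    c,v=ray(d,uv);return c+v*(z-c[2])/v[2]
def tri(*obs):
    A=np.zeros((3,3));b=np.zeros(3);rs=[ray(d,uv) for d,uv in obs]
    for c,v in rs: P=np.eye(3)-np.outer(v,v);A+=P;b+=P@c
    x=np.linalg.solve(A,b);return x,[float(np.linalg.norm(np.cross(x-c,v))) for c,v in rs]
def proj(d,X):
    p=d['intrinsics']@(d['R']@np.asarray(X)+d['t']);return p[:2]/p[2]
E
python3 - <<'E'
from h import *
snap('scene','s1');snap('top','t1')
E
```

```text
(no output)
```

View pics/t1.png

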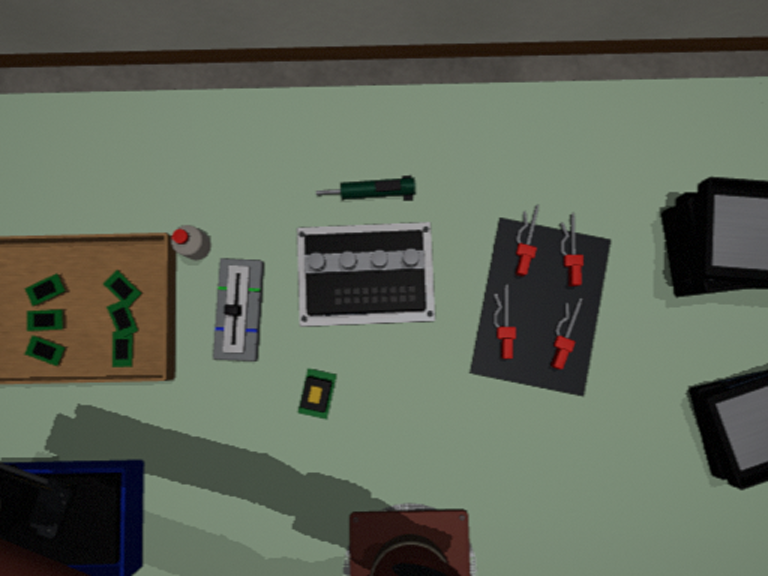

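View pics/s1.png

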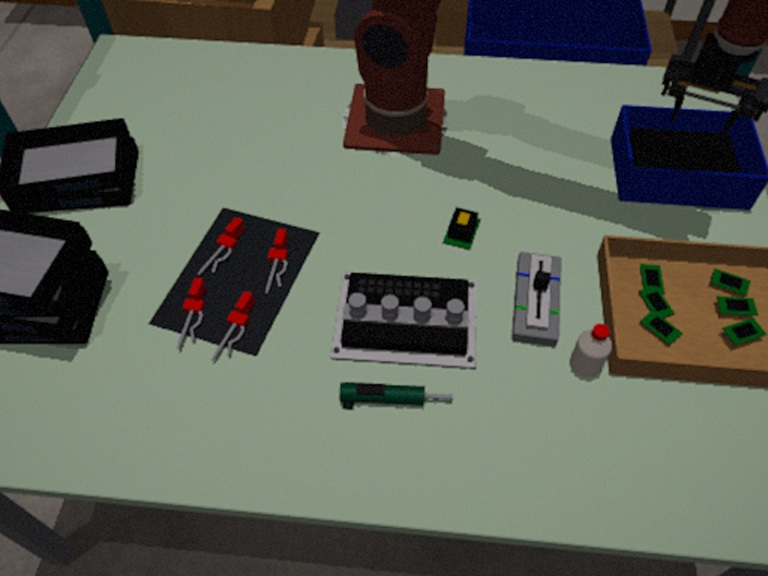

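The top view (768x576) shows four cotters at roughly (526,258), (573,268), (507,340) and (566,350), with legs pointing away from the robot. The studs are at (317,261), (348,260), (379,258) and (410,257), and the slider grip is at (233,310) with the blue line at y=328 and the green at y=290. The scene view shows the same: grip at (541,277), studs at (357,300) to (455,307).

```bash
python3 - <<'E'
from h import *
t=dict(np.load('pics/t1.npz'));s=dict(np.load('pics/s1.npz'))
np.set_printoptions(precision=4,suppress=True)
for n,a,b in [('fader',(233,309),(541,275)),('st3',(317,261),(455,307)),('st2',(348,260),(422,304)),('st1',(379,258),(390,302)),('st0',(410,257),(357,299))]:
    print(n,tri((t,np.array(a)/1.5),(s,np.array(b)/1.5)))
for n,a,z in [('blueL',(221,328),.03),('blueR',(255,329),.03),('grL',(223,289),.03),('grR',(260,290),.03),
 ('A',(526,262),.038),('B',(574,272),.038),('C',(507,345),.038),('D',(564,354),.038),
 ('Atip',(536,207),.012),('Btip',(572,215),.012),('Ctip',(506,287),.012),('Dtip',(580,300),.012)]:
    print(n,atz(t,np.array(a)/1.5,z))
o=arm.get_obs();r=R.from_quat(o['tool_rot']);print(r.as_matrix());
# wrist cam in tool frame
d=arm.get_image('wrist');c=-d['R'].T@d['t'];print('cam in tool',r.as_matrix().T@(c-o['tool_pos']),'\n',d['R']@r.as_matrix())
E
cat >> h.py <<'E'
def to(p,yaw=None):
    """print the rotation to do first, then shift (in turned tool axes) to reach p; yaw = world angle of tool x"""
    o=arm.get_obs();r=R.from_quat(o['tool_rot'])
    if yaw is not None:
        tgt=R.from_matrix(np.array([[np.cos(yaw),np.sin(yaw),0],[np.sin(yaw),-np.cos(yaw),0],[0,0,-1]]))
        rv=(r.inv()*tgt).as_rotvec();print('rot',rv.round(4));r=tgt
    print('shift',r.inv().apply(np.asarray(p)-o['tool_pos']).round(4),'t',round(o['t'],2))
E
python3 -c "
from h import *
to([.46,.3,.22],np.pi-.09)"
```

```text
rot [-0.0006 -0.     -0.2578]
shift [-0.2655 -0.2882  0.0022] t 0.3
```

```bash
python3 shift.py '[[0,0,0,0,0,-0.129,0.087],[0,0,0,0,0,-0.129,0.087],[-0.0332,-0.036,0,0,0,0,0.087],[-0.0332,-0.036,0,0,0,0,0.087],[-0.0332,-0.036,0,0,0,0,0.087]]'; python3 shift.py '[[-0.0332,-0.036,0,0,0,0,0.087],[-0.0332,-0.036,0,0,0,0,0.087],[-0.0332,-0.036,0,0,0,0,0.087],[-0.0332,-0.036,0,0,0,0,0.087],[-0.0332,-0.036,0,0,0,0,0.087]]'; python3 shift.py '[[0,0,0,0,0,0,0.087],[0,0,0,0,0,0,0.087]]'; python3 -c "
from h import *
to([.46,.3,.22],np.pi-.09)
snap('wrist','w1')"
```

```text
t: 0.92
tool_pos: [0.3119, 0.4933, 0.2225]
tool_rot: [0.045, 0.999, 0.0, 0.0]
force: [-0.4, -0.0, -0.2]
finger_gap: 0.0872
grasp_force: 0.0
t: 1.55
tool_pos: [0.461, 0.299, 0.2227]
tool_rot: [0.045, 0.999, 0.0, 0.0]
force: [1.2, 0.9, -0.2]
finger_gap: 0.0871
grasp_force: 0.0
t: 1.8
tool_pos: [0.4599, 0.3008, 0.2226]
tool_rot: [0.045, 0.999, 0.0, -0.0]
force: [-0.4, 0.3, 0.0]
finger_gap: 0.0867
grasp_force: 0.0
rot [ 0.0004 -0.0003  0.0002]
shift [-0.0002 -0.0008  0.0026] t 1.8
```

View pics/w1.png

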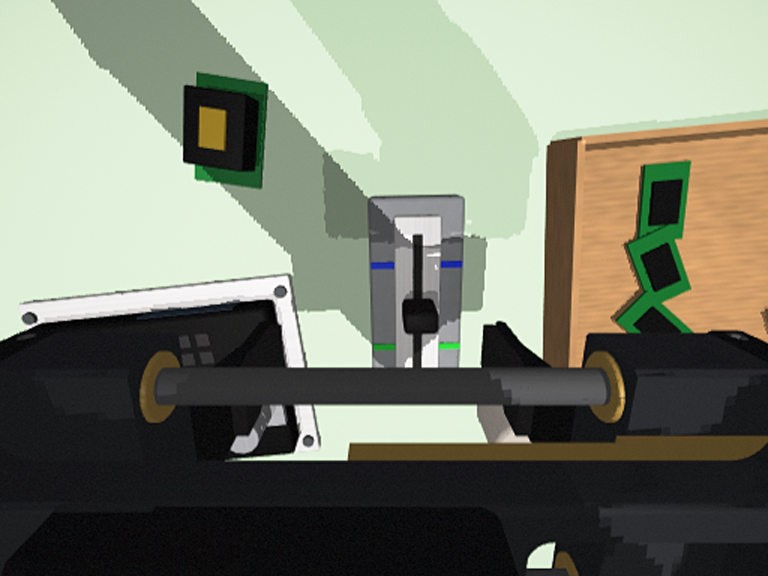

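The wrist view shows the console: blue line ends at (382,265)/(452,264), green at (383,346)/(450,346), and the grip around (420,315). I'll enlarge that part.

```bash
python3 -c "
from h import *
crop('w1','w1c',(235,150,325,240),6)"
```

```text
(no output)
```

View pics/w1c.png

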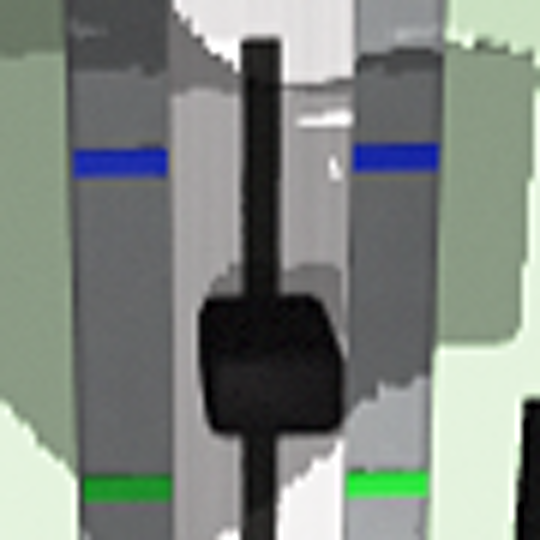

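```bash
python3 - <<'E'
from h import *
np.set_printoptions(precision=4,suppress=True)
w=dict(np.load('pics/w1.npz'));t=dict(np.load('pics/t1.npz'))
f=lambda u,v:np.array([235+u/6,150+v/6])
for n,u,v,z in [('bL',120,162,.03),('bR',396,157,.03),('gL',128,488,.03),('gR',388,484,.03),('top',277,398,.085),('tl',210,365,.085),('br',340,432,.085)]:
    print(n,atz(w,f(u,v),z))
print(tri((w,f(277,398)),(t,(233/1.5,309/1.5))))
print(tri((w,f(120,162)),(t,(221/1.5,328/1.5))),tri((w,f(388,484)),(t,(257/1.5,290/1.5))))
E
```

```text
bL [0.4708 0.3004 0.03  ]
bR [0.4752 0.3624 0.03  ]
gL [0.5508 0.2952 0.03  ]
gR [0.5553 0.3571 0.03  ]
top [0.5083 0.3282 0.085 ]
tl [0.5001 0.3155 0.085 ]
br [0.5167 0.3403 0.085 ]
(array([0.5116, 0.3263, 0.0733]), [0.00306783164905758, 0.0030678316490576215])
(array([0.456 , 0.3142, 0.1556]), [0.019031625130175395, 0.019031625130175322]) (array([0.5566, 0.3247, 0.0115]), [0.034989464889370644, 0.03498946488937091])
```

```bash
python3 -c "
from h import *
to([.5085,.3288,.058],np.pi-.069)"
```

```text
rot [ 0.0003 -0.0004 -0.0194]
shift [-0.047   0.0307  0.1645] t 1.85
```

```bash
python3 shift.py '[[0,0,0,0,0,-0.0194,0.06],[-0.047,0.0307,0.02,0,0,0,0.06],[0,0,0.05,0,0,0,0.06],[0,0,0.05,0,0,0,0.06],[0,0,0.0445,0,0,0,0.06]]' 20; python3 shift.py '[[0,0,0,0,0,0,0],[0,0,0,0,0,0,0],[0,0,0,0,0,0,0],[0,0,0,0,0,0,0]]'; python3 -c "
from h import *
to([.473+.0,.3314,.058],np.pi-.069)"
```

```text
t: 2.48
tool_pos: [0.5083, 0.3285, 0.0561]
tool_rot: [0.034, 0.999, -0.0, -0.0]
force: [0.6, -0.1, 0.7]
finger_gap: 0.0606
grasp_force: 0.0
t: 2.98
tool_pos: [0.51, 0.3281, 0.0597]
tool_rot: [0.035, 0.999, 0.001, 0.001]
force: [-0.9, -14.1, 13.1]
finger_gap: 0.0277
grasp_force: 8.8
rot [ 0.0013  0.0017 -0.0013]
shift [0.0372 0.0008 0.0017] t 2.98
```

```bash
python3 shift.py '[[0.009,-0.001,0,0,0,0,0],[0.009,0,0,0,0,0,0],[0.009,0,0,0,0,0,0],[0.0085,0,0,0,0,0,0],[0,0,0,0,0,0,0]]'; python3 shift.py '[[0,0,0,0,0,0,0],[0,0,0,0,0,0,0.05],[0,0,0,0,0,0,0.05],[0,0,0,0,0,0,0.06],[0,0,-0.05,0,0,0,0.06]]';  python3 shift.py '[[0,0,-0.05,0,0,0,0.06],[0,0,-0.05,0,0,0,0.06],[0.03,-0.02,0,0,0,0,0.06],[0,0,0,0,0,0,0.06],[0,0,0,0,0,0,0.06]]'; python3 -c "
from h import *
snap('wrist','w2');crop('w2','w2c',(220,120,330,240),5)"
```

```text
t: 3.6
tool_pos: [0.4735, 0.3304, 0.0597]
tool_rot: [0.035, 0.999, 0.001, 0.001]
force: [-1.5, -0.0, 8.7]
finger_gap: 0.0279
grasp_force: 20.0
t: 4.22
tool_pos: [0.4714, 0.3275, 0.105]
tool_rot: [0.035, 0.999, -0.003, -0.003]
force: [1.3, 0.6, 0.2]
finger_gap: 0.057
grasp_force: 0.0
t: 4.85
tool_pos: [0.4425, 0.3114, 0.2078]
tool_rot: [0.035, 0.999, -0.0, -0.0]
force: [0.2, 0.2, 0.2]
finger_gap: 0.0601
grasp_force: 0.0
```

View pics/w2c.png

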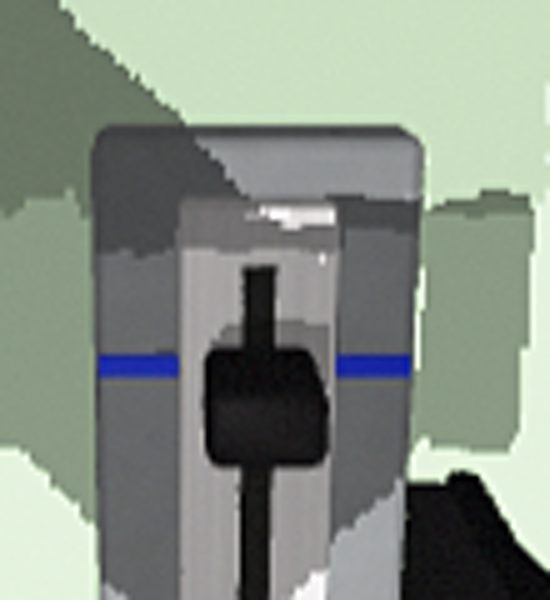

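Grip top face spans (212–328, 400–465) in the crop and the blue line lies at y≈366. I'll check this with parallax taken into account.

```bash
python3 - <<'E'
from h import *
np.set_printoptions(precision=4,suppress=True)
w=dict(np.load('pics/w2.npz'))
f=lambda u,v:np.array([220+u/5,120+v/5])
b=(atz(w,f(138,366),.03)+atz(w,f(375,365),.03))/2;e=np.array([.9976,-.069,0])
print(b)
for y in (400,432,465): p=atz(w,f(270,y),.085);print(p,(p-b)@e)
p=atz(w,f(267,350),.045);print('nearbase',p,(p-b)@e)
to([.45,.0,.30],np.pi+.018)
E
```

```text
[0.4732 0.3313 0.03  ]
[0.4643 0.3315 0.085 ] -0.008924907300388899
[0.4718 0.3311 0.085 ] -0.001368506303685715
[0.4797 0.3307 0.085 ] 0.006533926191994791
nearbase [0.4646 0.3335 0.045 ] -0.008694694163231561
rot [-0.0003 -0.0002 -0.0884]
shift [-0.0017 -0.3116 -0.0923] t 4.9
```

The grip sits within about 1 mm of LOAD. Next is the jig.

```bash
python3 -c "
from h import *
to([.60,.075,.26],np.pi+.018)"
```

```text
rot [-0.0003 -0.0002 -0.0884]
shift [-0.153  -0.2393 -0.0523] t 4.9
```

```bash
python3 shift.py '[[0,0,-0.05,0,0,-0.0884,0.06],[-0.0306,-0.048,0,0,0,0,0.06],[-0.0306,-0.048,0,0,0,0,0.06],[-0.0306,-0.048,0,0,0,0,0.06],[-0.0306,-0.048,0,0,0,0,0.06]]'; python3 shift.py '[[-0.0306,-0.048,0,0,0,0,0.06],[0,0,0,0,0,0,0.06],[0,0,0,0,0,0,0.06],[0,0,0,0,0,0,0.06]]'; python3 -c "
from h import *
snap('wrist','w3')"; python3 shift.py '[[-0.02,-0.05,0,0,0,0,0.06],[0,-0.04,0,0,0,0,0.06],[0,0,0,0,0,0,0.06],[0,0,0,0,0,0,0.06]]'; python3 -c "
from h import *
snap('wrist','w4')
a=np.load('pics/w3.npz')['img'][110:250,60:460,::-1];b=np.load('pics/w4.npz')['img'][110:250,60:460,::-1]
cv2.imwrite('pics/w34.png',cv2.resize(np.vstack([a,b]),None,fx=2,fy=2,interpolation=cv2.INTER_CUBIC))"
```

```text
t: 5.52
tool_pos: [0.5696, 0.12, 0.2576]
tool_rot: [-0.009, 1.0, -0.0, -0.0]
force: [-0.4, 0.1, 0.4]
finger_gap: 0.0599
grasp_force: 0.0
t: 6.02
tool_pos: [0.5995, 0.0758, 0.2577]
tool_rot: [-0.01, 1.0, 0.0, -0.0]
force: [0.2, 0.4, -0.0]
finger_gap: 0.0597
grasp_force: 0.0
t: 6.58
tool_pos: [0.6213, -0.0139, 0.2581]
tool_rot: [-0.01, 1.0, 0.0, -0.0]
force: [-0.1, -0.5, -0.0]
finger_gap: 0.0597
grasp_force: 0.0
```

View pics/w34.png

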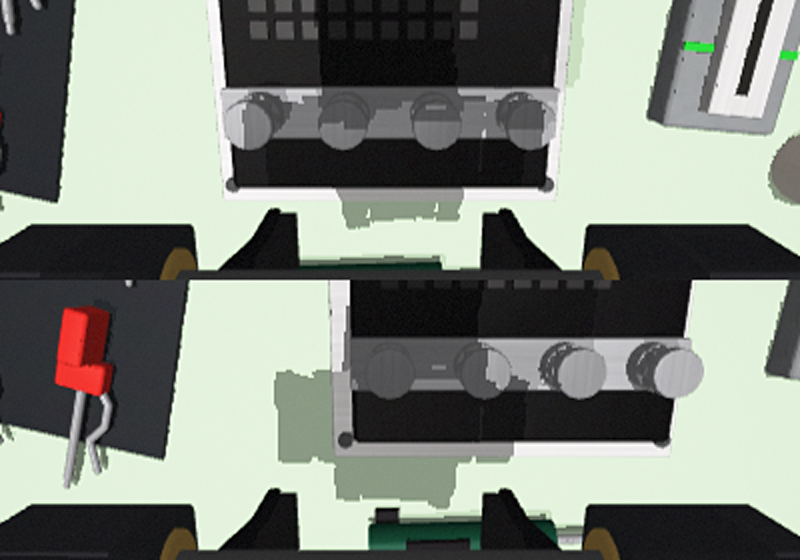

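Stud tops appear at (249,125), (344,125), (437,124), (531,123) in the upper view and (391,373), (485,372), (580,372), (677,371) in the lower.

```bash
python3 - <<'E'
from h import *
np.set_printoptions(precision=4,suppress=True)
a=dict(np.load('pics/w3.npz'));b=dict(np.load('pics/w4.npz'))
f=lambda u,v:np.array([60+u/2,110+v/2])
P=[]
for A,B in [((249,125),(391,93)),((344,125),(485,92)),((437,124),(580,92)),((531,123),(677,91))]:
    print(tri((a,f(*A)),(b,f(*B))),atz(a,f(*A),.088),atz(b,f(*B),.088));P.append((atz(a,f(*A),.088)+atz(b,f(*B),.088))/2)
P=np.array(P);c=P.mean(0);d=(P[3]-P[0]+(P[2]-P[1])/3)/2/(10/9);print('mean',c,'len',np.linalg.norm(P[3]-P[0]),'yaw',np.arctan2(-(P[3]-P[0])[0],(P[3]-P[0])[1]))
# plate back edge right/left corners & bar edge
for u,v,z in [(222,198,.0),(555,199,.0)]: print(atz(a,f(u,v),.006))
to([.53,-.27,.26])
E
```

```text
(array([ 0.6011, -0.013 ,  0.0858]), [0.0001131985598157112, 0.00011319855981547543]) [ 0.6007 -0.0124  0.088 ] [ 0.6006 -0.013   0.088 ]
(array([0.6006, 0.0467, 0.0807]), [0.0005634112215916372, 0.00056341122159181]) [0.5995 0.0474 0.088 ] [0.5989 0.0452 0.088 ]
(array([0.5989, 0.1065, 0.0815]), [0.00018368487786533287, 0.00018368487786538112]) [0.5976 0.1059 0.088 ] [0.5977 0.1041 0.088 ]
(array([0.5964, 0.1658, 0.0849]), [4.665281820575238e-05, 4.6652818205588216e-05]) [0.5958 0.165  0.088 ] [0.5959 0.1641 0.088 ]
mean [0.5983 0.0758 0.088 ] len 0.17730496410603735 yaw 0.027124594558050066
[ 0.6812 -0.0588  0.006 ]
[0.6765 0.2129 0.006 ]
shift [ 0.0965 -0.2547 -0.0022] t 6.62
```

```bash
python3 shift.py '[[0.02,-0.05,0,0,0,0,0.06],[0.02,-0.05,0,0,0,0,0.06],[0.02,-0.05,0,0,0,0,0.06],[0.02,-0.05,0,0,0,0,0.06],[0.0165,-0.0547,0,0,0,0,0.06]]';python3 shift.py '[[0,0,0,0,0,0,0.06],[0,0,0,0,0,0,0.06],[0,0,0,0,0,0,0.06]]'; python3 -c "
from h import *
snap('wrist','w5')"; python3 shift.py '[[-0.03,0.05,0,0,0,0,0.06],[-0.01,0.04,0,0,0,0,0.06],[0,0,0,0,0,0,0.06],[0,0,0,0,0,0,0.06]]'; python3 -c "
from h import *
snap('wrist','w6')
a=np.load('pics/w5.npz')['img'][:,:,::-1];b=np.load('pics/w6.npz')['img'][:,:,::-1]
cv2.imwrite('pics/w5b.png',cv2.resize(a[40:235,140:400],None,fx=3,fy=3,interpolation=cv2.INTER_CUBIC))
cv2.imwrite('pics/w6b.png',cv2.resize(b[40:235,70:330],None,fx=3,fy=3,interpolation=cv2.INTER_CUBIC))"
```

```text
t: 7.25
tool_pos: [0.5297, -0.2711, 0.2583]
tool_rot: [-0.011, 1.0, 0.0, 0.0]
force: [1.3, -0.5, 0.3]
finger_gap: 0.06
grasp_force: 0.0
t: 7.62
tool_pos: [0.5305, -0.2696, 0.2579]
tool_rot: [-0.011, 1.0, 0.0, -0.0]
force: [-0.2, 0.2, -0.5]
finger_gap: 0.06
grasp_force: 0.0
t: 8.18
tool_pos: [0.5679, -0.181, 0.2581]
tool_rot: [-0.01, 1.0, -0.0, -0.0]
force: [0.6, 0.5, -0.9]
finger_gap: 0.0599
grasp_force: 0.0
```

View pics/w5b.png

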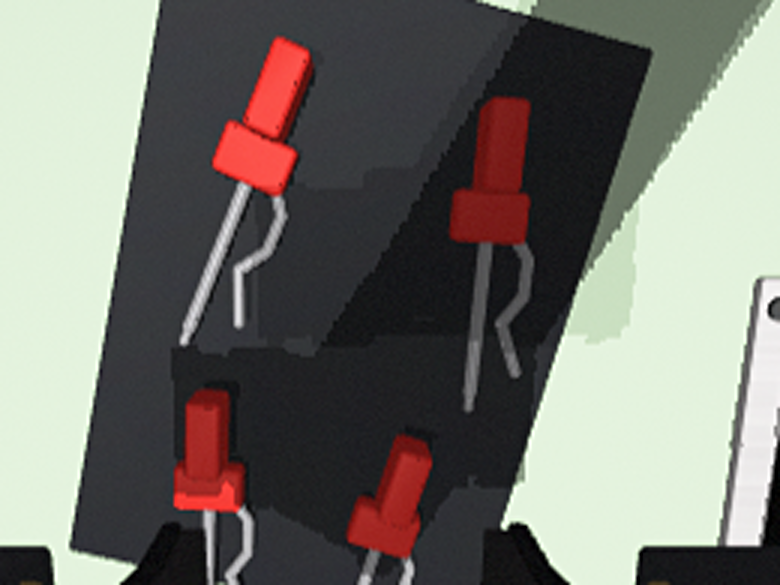

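View pics/w6b.png

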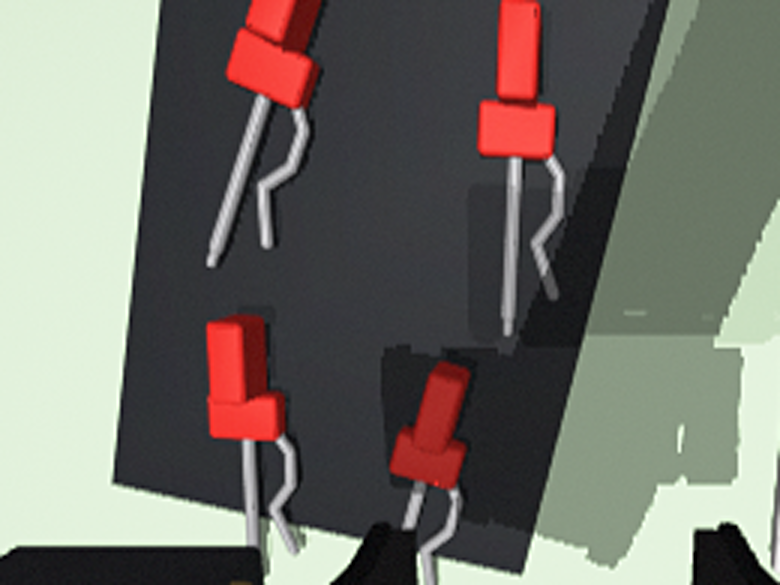

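Cotter C's leg runs from (487,243) to tip (469,410) in the first view and from (515,157) to (508,334) in the second. D's runs from (245,186) to (184,342) and from (263,97) to (211,264). A and B have their legs partly hidden behind the fingers.

```bash
python3 - <<'E'
from h import *
np.set_printoptions(precision=4,suppress=True)
a=dict(np.load('pics/w5.npz'));b=dict(np.load('pics/w6.npz'))
fa=lambda p:np.array([140+p[0]/3,40+p[1]/3]);fb=lambda p:np.array([70+p[0]/3,40+p[1]/3])
for n,e5,t5,e6,t6 in [('C',(487,243),(469,410),(515,157),(508,334)),('D',(245,186),(184,342),(263,97),(211,264))]:
    print(n,'tri exit',tri((a,fa(e5)),(b,fb(e6))),'tip',tri((a,fa(t5)),(b,fb(t6))))
    for d,f,e,t in [(a,fa,e5,t5),(b,fb,e6,t6)]:
        E=atz(d,f(e),.012);T=atz(d,f(t),.012);v=T-E;L=np.linalg.norm(v);y=np.arctan2(v[1],v[0]);o=T-.128*v/L
        print(L,'yaw',y,'tip',T,'origin',o[:2])
# block top far/near edge midpoints at z .038
for n,d,f,p in [('C5',a,fa,(511,97)),('C5f',a,fa,(501,190)),('C6',b,fb,(520,2)),('C6f',b,fb,(517,95)),('D5',a,fa,(294,44)),('A6',b,fb,(452,365)),('A6f',b,fb,(430,448)),('A5',a,fa,(415,440)),('A5f',a,fa,(393,520)),('B5',a,fa,(207,395)),('B5f',a,fa,(206,478)),('B6',b,fb,(222,320)),('B6f',b,fb,(229,398))]:
    print(n,atz(d,f(p),.038))
E
```

```text
C tri exit (array([ 0.4681, -0.2013,  0.0164]), [0.00012169080199544414, 0.00012169080199547456]) tip (array([ 0.552 , -0.2043,  0.0142]), [3.335710765685289e-05, 3.3357107656859867e-05])
0.0842952167945713 yaw -0.040568415341383925 tip [ 0.5526 -0.204   0.012 ] origin [ 0.4247 -0.1988]
0.08464612922518931 yaw -0.035498827415430395 tip [ 0.5523 -0.2044  0.012 ] origin [ 0.4244 -0.1999]
D tri exit (array([ 0.4442, -0.3182,  0.0159]), [0.00023916077108331678, 0.00023916077108321058]) tip (array([ 0.5202, -0.3502,  0.014 ]), [0.00021139010410063425, 0.0002113901041004969])
0.08240765343297145 yaw -0.39549410581522026 tip [ 0.5203 -0.3505  0.012 ] origin [ 0.4022 -0.3012]
0.08332761993727672 yaw -0.39027174429675027 tip [ 0.5205 -0.3511  0.012 ] origin [ 0.4022 -0.3024]
C5 [ 0.4053 -0.1989  0.038 ]
C5f [ 0.4442 -0.2004  0.038 ]
C6 [ 0.407  -0.1985  0.038 ]
C6f [ 0.4436 -0.1995  0.038 ]
D5 [ 0.3862 -0.294   0.038 ]
A6 [ 0.5639 -0.2297  0.038 ]
A6f [ 0.6054 -0.2412  0.038 ]
A5 [ 0.562  -0.2338  0.038 ]
A5f [ 0.6042 -0.243   0.038 ]
B5 [ 0.5416 -0.3352  0.038 ]
B5f [ 0.5839 -0.3367  0.038 ]
B6 [ 0.5445 -0.3377  0.038 ]
B6f [ 0.5821 -0.3378  0.038 ]
```

```bash
python3 -c "
from h import *
print(np.round(arm.get_obs()['joints'],3))
y=-.038
to([.4246-.004*np.cos(y),-.1993-.004*np.sin(y),.12],np.pi+y)"
```

```text
[-0.269  0.226  0.603  1.575 -0.129  1.381  1.935]
rot [-0.0005  0.0001  0.0555]
shift [ 0.1462 -0.0229  0.1382] t 8.22
```

```bash
r='[0,0,0,0,0,0.1776,0.06]'; python3 shift.py '[[0,0,0,0,0,0.1776,0.06],[0,0,0,0,0,0.1776,0.06],[0,0,0,0,0,0.1776,0.06],[0,0,0,0,0,0.1776,0.06],[0,0,0,0,0,0.1776,0.06]]' >/dev/null; python3 shift.py '[[0,0,0,0,0,0.1776,0.06],[0,0,0,0,0,0.1776,0.06],[0,0,0,0,0,0.1776,0.06],[0,0,0,0,0,0.1776,0.06],[0,0,0,0,0,0.1776,0.06]]'>/dev/null; python3 shift.py '[[0,0,0,0,0,0.1776,0.06],[0,0,0,0,0,0.1776,0.06],[0,0,0,0,0,0.1776,0.06],[0,0,0,0,0,0.1776,0.06],[0,0,0,0,0,0.1776,0.06]]'>/dev/null; python3 shift.py '[[0,0,0,0,0,0.1776,0.06],[0,0,0,0,0,0.1776,0.06],[0,0,0,0,0,0.1776,0.06],[0,0,0,0,0,0,0.06]]'; python3 -c "
from h import *
print(np.round(arm.get_obs()['joints'],3))
y=-.038
to([.4246-.004*np.cos(y),-.1993-.004*np.sin(y),.12],y)"
```

```text
t: 10.6
tool_pos: [0.5675, -0.1823, 0.2582]
tool_rot: [1.0, -0.019, -0.0, 0.0]
force: [-0.2, -0.1, 0.0]
finger_gap: 0.0598
grasp_force: 0.0
[-0.642  0.346  1.125  1.589 -0.315  1.406 -1.096]
rot [0.0007 0.     0.0001]
shift [-0.1461  0.0224  0.1382] t 10.6
```

```bash
python3 shift.py '[[-0.05,0.0075,0,0,0,0,0.06],[-0.05,0.0075,0.03,0,0,0,0.06],[-0.0461,0.0074,0.05,0,0,0,0.06],[0,0,0.0582,0,0,0,0.06],[0,0,0,0,0,0,0.06]]'; python3 shift.py '[[0,0,0,0,0,0,0.06],[0,0,0,0,0,0,0.06]]'; python3 -c "
from h import *
snap('wrist','w7')
o=arm.get_obs();print(np.round(o['joints'],3))
y=-.038
to([.4246-.004*np.cos(y),-.1993-.004*np.sin(y),.009],y)"
```

```text
t: 11.22
tool_pos: [0.4264, -0.1937, 0.1352]
tool_rot: [1.0, -0.016, -0.004, -0.004]
force: [0.3, -0.1, -0.1]
finger_gap: 0.0599
grasp_force: 0.0
t: 11.48
tool_pos: [0.429, -0.1957, 0.1375]
tool_rot: [1.0, -0.017, -0.003, 0.0]
force: [0.7, -0.4, -0.8]
finger_gap: 0.06
grasp_force: 0.0
[-0.967  0.017  1.344  2.032 -0.016  1.112 -1.221]
rot [-0.0001  0.0064  0.0038]
shift [-0.0081  0.0039  0.1283] t 11.53
```

View pics/w7.png

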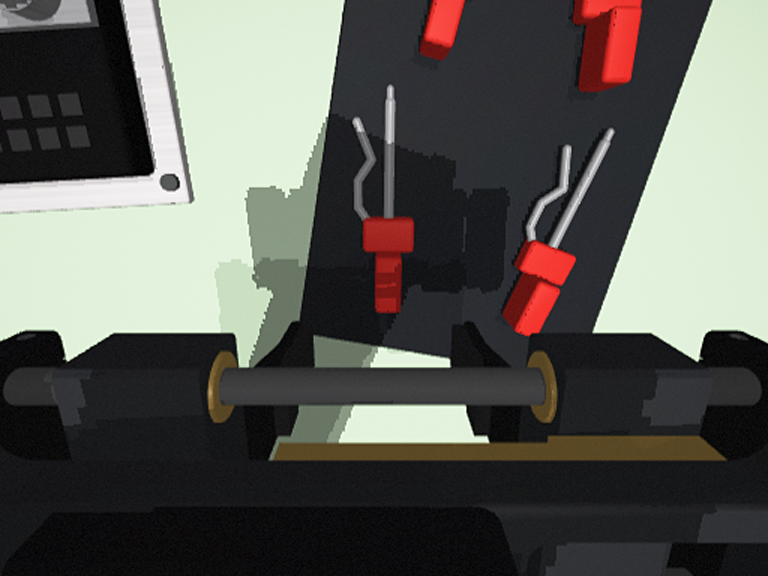

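The picture shows C centred ahead (block (388,290), leg tip (390,88)). The last move fell short, probably from the speed cap, so I'll command the residual.

```bash
python3 shift.py '[[-0.0081,0.0039,0,0,0.0064,0.0038,0.06],[0,0,0.02,0,0,0,0.06],[0,0,0,0,0,0,0.06],[0,0,0,0,0,0,0.06]]'; python3 -c "
from h import *
o=arm.get_obs();print(np.round(o['joints'],3))
y=-.038
to([.4246-.004*np.cos(y),-.1993-.004*np.sin(y),.009],y)
d=dict(np.load('pics/w7.npz'))
E=atz(d,(388/1.5,217/1.5),.02);T=atz(d,(390.5/1.5,87/1.5),.012);v=T-E;print(E,T,np.arctan2(v[1],v[0]))"
```

```text
t: 12.02
tool_pos: [0.4199, -0.199, 0.117]
tool_rot: [1.0, -0.02, -0.0, -0.001]
force: [1.7, 0.2, 0.1]
finger_gap: 0.0601
grasp_force: 0.0
[-0.957  0.046  1.366  2.072 -0.053  1.061 -1.176]
rot [-0.0015  0.0005 -0.0013]
shift [7.00e-04 1.00e-04 1.08e-01] t 12.03
[ 0.46861674 -0.20169227  0.02      ] [ 0.55137712 -0.20587499  0.012     ] -0.05049706675441093
```

```bash
python3 shift.py '[[0,0,0.04,0,0,0,0.06],[0,0,0,0,0,0,0.06]]'; python3 -c "
from h import *
o=arm.get_obs();print(np.round(o['joints'],3))
y=-.042
to([.4246-.004*np.cos(y),-.1995-.004*np.sin(y),.009],y)"
```

```text
t: 12.28
tool_pos: [0.4176, -0.1985, 0.0756]
tool_rot: [1.0, -0.02, -0.004, 0.001]
force: [-1.2, -0.3, 0.6]
finger_gap: 0.06
grasp_force: 0.0
[-0.841  0.248  1.331  2.114 -0.283  0.993 -0.969]
rot [0.0015 0.0081 0.0025]
shift [0.003  0.0007 0.0666] t 12.28
```

```bash
python3 shift.py '[[0,0,0.022,0,0,0,0.06],[0,0,0.022,0,0,0,0.06],[0,0,0,0,0,0,0.06],[0,0,0,0,0,0,0.06]]'; python3 -c "
from h import *
o=arm.get_obs();print(np.round(o['joints'],3))
y=-.042
to([.4246-.004*np.cos(y),-.1995-.004*np.sin(y),.009],y)"
```

```text
t: 12.78
tool_pos: [0.4209, -0.1978, 0.0353]
tool_rot: [1.0, -0.019, 0.002, -0.003]
force: [0.8, -0.0, 1.6]
finger_gap: 0.0597
grasp_force: 0.0
[-0.7    0.324  1.198  2.146 -0.393  0.912 -0.881]
rot [-0.0059 -0.0032  0.0033]
shift [-0.0002  0.0015  0.0263] t 12.78
```

```bash
python3 shift.py '[[0,0.0015,0.014,0,0,0.003,0.06],[0,0,0.012,0,0,0,0.06],[0,0,0,0,0,0,0.06],[0,0,0,0,0,0,0.06]]' 50; python3 -c "
from h import *
y=-.042
to([.4246-.004*np.cos(y),-.1995-.004*np.sin(y),.009],y)"; python3 shift.py '[[0,0,0,0,0,0,0],[0,0,0,0,0,0,0],[0,0,0,0,0,0,0],[0,0,0,0,0,0,0]]';
```

```text
t: 13.28
tool_pos: [0.4202, -0.1991, 0.008]
tool_rot: [1.0, -0.021, 0.001, -0.003]
force: [0.5, 0.3, 0.0]
finger_gap: 0.0599
grasp_force: 0.0
rot [-0.0053 -0.0015  0.0002]
shift [ 0.0004  0.0002 -0.001 ] t 13.28
t: 13.78
tool_pos: [0.42, -0.1989, 0.0075]
tool_rot: [1.0, -0.021, 0.001, -0.003]
force: [-0.6, -1.0, -0.2]
finger_gap: 0.0282
grasp_force: 0.0
```

```bash
python3 shift.py '[[0,0,0,0,0,0,0],[0,0,0,0,0,0,0],[0,0,0,0,0,0,0],[0,0,0,0,0,0,0]]'; python3 -c "
from h import *
o=arm.get_obs();print(o['tool_pos'])
y=.024
c=np.array([.5983,.0758]);print([ (c+k*np.array([-.024,1])).round(4) for k in (-.09,-.03,.03,.09)])"
```

```text
t: 14.28
tool_pos: [0.4201, -0.1989, 0.0075]
tool_rot: [1.0, -0.021, 0.001, -0.003]
force: [0.3, 0.1, 0.9]
finger_gap: 0.0179
grasp_force: 50.0
[ 0.42006138 -0.19891418  0.00748523]
[array([ 0.6005, -0.0142]), array([0.599 , 0.0458]), array([0.5976, 0.1058]), array([0.5961, 0.1658])]
```

```bash
python3 shift.py '[[0,0,-0.025,0,0,0,0],[0,0,-0.035,0,0,0,0],[0,0,-0.035,0,0,0,0],[0,0,-0.03,0,0,0,0],[0,0,0,0,0,-0.066,0]]'; python3 -c "
from h import *
o=arm.get_obs();print(np.round(o['joints'],3))
y=.024;e=np.array([np.cos(y),np.sin(y)]);p=np.array([.6005,-.0142])-.1625*e
to([*p,.13],y)"
```

```text
t: 14.9
tool_pos: [0.4215, -0.1996, 0.1343]
tool_rot: [1.0, 0.012, 0.004, -0.006]
force: [0.2, 1.2, -0.7]
finger_gap: 0.0175
grasp_force: 50.0
[-0.99  -0.073  1.346  2.052  0.063  1.102 -1.219]
rot [-0.012  -0.009   0.0003]
shift [ 0.0209 -0.181   0.0043] t 14.9
```

```bash
python3 shift.py '[[0.005,-0.045,0,0,0,0,0],[0.005,-0.045,0,0,0,0,0],[0.005,-0.045,0,0,0,0,0],[0.005,-0.046,0,0,0,0,0],[0,0,0,0,0,0,0]]'; python3 shift.py '[[0,0,0,0,0,0,0],[0,0,0,0,0,0,0]]'; python3 -c "
from h import *
snap('wrist','w8')
o=arm.get_obs();print(np.round(o['joints'],3))
y=.024;e=np.array([np.cos(y),np.sin(y)]);p=np.array([.6005,-.0142])-.1625*e
to([*p,.0655],y)
crop('w8','w8c',(130,0,400,225),2.9)"
```

```text
t: 15.52
tool_pos: [0.4353, -0.0152, 0.1333]
tool_rot: [1.0, 0.015, 0.001, -0.003]
force: [0.0, -0.4, -0.7]
finger_gap: 0.018
grasp_force: 50.0
t: 15.78
tool_pos: [0.4353, -0.0192, 0.1333]
tool_rot: [1.0, 0.011, 0.001, -0.003]
force: [0.0, -0.1, 0.5]
finger_gap: 0.0177
grasp_force: 50.0
[-1.059 -0.138  0.964  2.11   0.121  1.112 -1.701]
rot [-0.0057 -0.0015 -0.0015]
shift [ 0.0027 -0.001   0.0679] t 15.82
```

View pics/w8c.png

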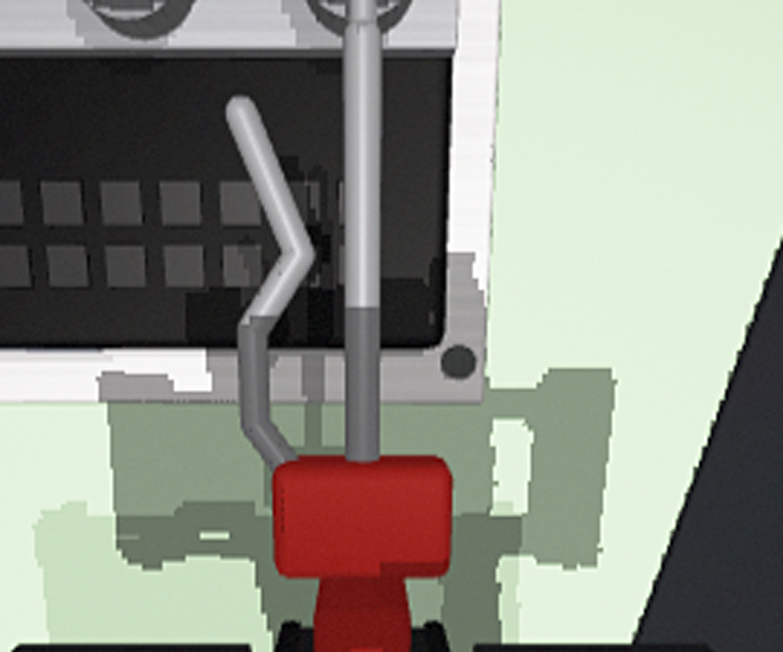

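The leg runs straight up the crop from (362,455) to (361,20), well aligned with the stud-0 column.

```bash
cat >> h.py <<'E'
def leg(f,p,q,cx,s,dz=.0045):
    """leg exit p and far point q (crop pixels) -> leg line in tool frame"""
    d=dict(np.load(f'pics/{f}.npz'));o=arm.get_obs();r=R.from_quat(o['tool_rot']);z=o['tool_pos'][2]+dz
    for u in (p,q):
        X=atz(d,(cx[0]+u[0]/s,cx[1]+u[1]/s),z);print('leg tool frame',r.inv().apply(X-o['tool_pos']).round(4),'world',X.round(4))
E
python3 -c "
from h import *
leg('w8',(362,458),(361,40),(130,0),2.9)"
```

```text
leg tool frame [ 0.0476  0.0005 -0.0044] world [ 0.483  -0.0186  0.1379]
leg tool frame [ 0.1222  0.0003 -0.0043] world [ 0.5575 -0.0167  0.1379]
```

```bash
python3 shift.py '[[0.0027,-0.0014,0.034,-0.0057,0,0,0],[0,0,0.0339,0,0,0,0],[0,0,0,0,0,0,0],[0,0,0,0,0,0,0]]'; python3 -c "
from h import *
snap('wrist','w9')
o=arm.get_obs();print(np.round(o['joints'],3))
y=.024;e=np.array([np.cos(y),np.sin(y)]);p=np.array([.6005,-.0142])-.1625*e
to([*p,.0655],y)
crop('w9','w9c',(130,0,400,225),2.9)"
```

```text
t: 16.32
tool_pos: [0.4387, -0.017, 0.0665]
tool_rot: [1.0, 0.012, 0.001, 0.0]
force: [0.4, -0.1, 0.5]
finger_gap: 0.0177
grasp_force: 50.0
[-1.073  0.049  1.054  2.176 -0.054  0.939 -1.535]
rot [-0.0004 -0.0031 -0.0002]
shift [-0.001   0.0014  0.0013] t 16.38
```

View pics/w9c.png

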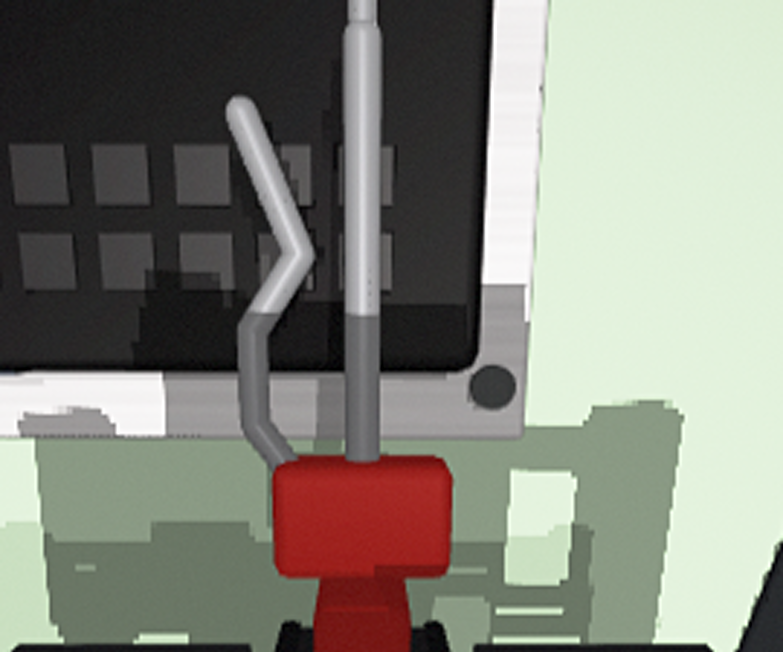

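```bash
python3 shift.py '[[0.008,0.001,0.0013,0,-0.003,0,0],[0.008,0,0,0,0,0,0],[0.008,0,0,0,0,0,0],[0,0,0,0,0,0,0]]'; python3 -c "
from h import *
y=.024;e=np.array([np.cos(y),np.sin(y)]);p=np.array([.6005,-.0142])-.0665*e
to([*p,.0655],y)"
```

```text
t: 16.88
tool_pos: [0.4629, -0.0171, 0.0645]
tool_rot: [1.0, 0.012, -0.0, 0.0]
force: [-0.5, -0.4, 0.8]
finger_gap: 0.0176
grasp_force: 50.0
rot [0.0009 0.0009 0.0002]
shift [ 0.0711  0.0004 -0.001 ] t 16.88
```

```bash
python3 shift.py '[[0.01,0,-0.001,0,0,0,0],[0.01,0,0,0,0,0,0],[0.01,0,0,0,0,0,0],[0,0,0,0,0,0,0]]'; python3 shift.py '[[0.01,0,0,0,0,0,0],[0.01,0,0,0,0,0,0],[0,0,0,0,0,0,0]]'; python3 -c "
from h import *
y=.024;e=np.array([np.cos(y),np.sin(y)]);p=np.array([.6005,-.0142])-.0665*e
to([*p,.0655],y)"
```

```text
t: 17.38
tool_pos: [0.493, -0.0165, 0.0651]
tool_rot: [1.0, 0.012, -0.001, 0.001]
force: [-0.8, 0.5, -1.0]
finger_gap: 0.0177
grasp_force: 50.0
t: 17.75
tool_pos: [0.5135, -0.015, 0.0653]
tool_rot: [1.0, 0.013, -0.0, 0.0]
force: [0.5, 2.3, -0.5]
finger_gap: 0.0178
grasp_force: 50.0
rot [0.0003 0.0002 0.0013]
shift [ 0.0205  0.0013 -0.0002] t 17.75
```

```bash
python3 shift.py '[[0.006,0,0,0,0,0,0],[0.006,0,0,0,0,0,0],[0,0,0,0,0,0,0]]' 60; python3 shift.py '[[0.006,0,0,0,0,0,0],[0.004,0,0,0,0,0,0],[0,0,0,0,0,0,0]]'; python3 -c "
from h import *
y=.024;e=np.array([np.cos(y),np.sin(y)]);p=np.array([.6005,-.0142])-.0665*e
to([*p,.0655],y)"
```

```text
t: 18.12
tool_pos: [0.5251, -0.0158, 0.0654]
tool_rot: [1.0, 0.012, -0.0, 0.001]
force: [-0.3, 1.5, -1.0]
finger_gap: 0.0175
grasp_force: 60.0
t: 18.5
tool_pos: [0.5345, -0.0156, 0.0651]
tool_rot: [1.0, 0.012, -0.001, 0.0]
force: [-0.8, 0.1, -1.1]
finger_gap: 0.0177
grasp_force: 60.0
rot [ 0.0009  0.0013 -0.0001]
shift [-0.0005  0.0002 -0.0004] t 18.5
```

```bash
python3 shift.py '[[0.0025,0,0,0,0,0,0],[0.0015,0,0,0,0,0,0]]'; python3 -c "
from h import *
snap('wrist','w10');crop('w10','w10c',(130,0,400,225),2.9)
to([0,0,0])"
```

```text
t: 18.75
tool_pos: [0.5377, -0.0151, 0.065]
tool_rot: [1.0, 0.012, -0.001, 0.0]
force: [-5.1, 0.2, 1.9]
finger_gap: 0.0176
grasp_force: 60.0
shift [-0.537  -0.0282  0.0665] t 18.8
```

View pics/w10c.png

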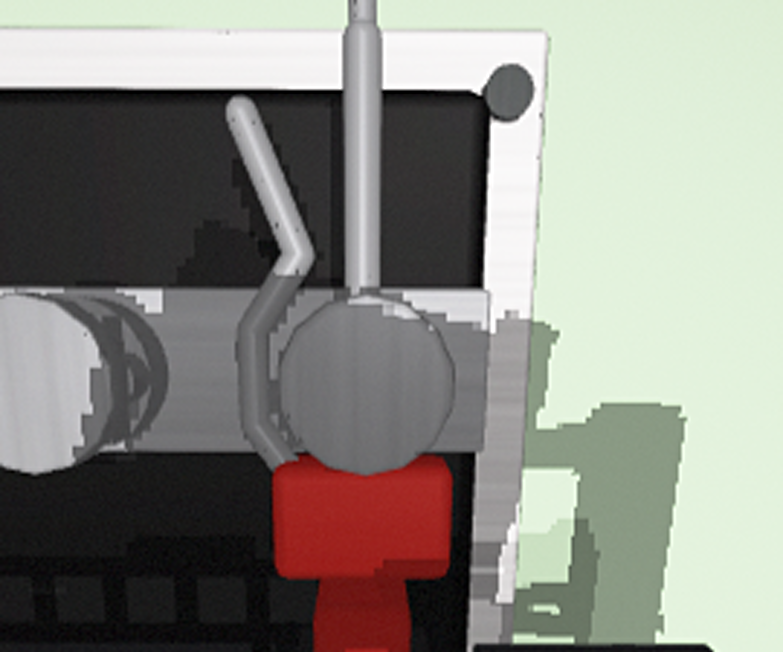

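Cotter C is home on stud 0: the bow hugs the stud and the shoulder touches it with 5 N. I'll back off 2 mm, release and lift.

```bash
python3 shift.py '[[-0.0025,0,0,0,0,0,0],[0,0,0,0,0,0,0.036],[0,0,0,0,0,0,0.036],[0,0,0,0,0,0,0.036],[0,0,-0.02,0,0,0,0.036]]'; python3 shift.py '[[0,0,-0.05,0,0,0,0.036],[0,0,-0.05,0,0,0,0.06],[0,0,-0.03,0,0,0,0.06],[0,0,0,0,0,0,0.06]]'; python3 -c "
from h import *
o=arm.get_obs();print(np.round(o['joints'],3))
to([.50,-.25,.25],-.24)"
```

```text
t: 19.42
tool_pos: [0.5348, -0.0152, 0.0849]
tool_rot: [1.0, 0.012, -0.002, 0.001]
force: [0.4, -0.2, -0.1]
finger_gap: 0.0356
grasp_force: 0.0
t: 19.92
tool_pos: [0.5374, -0.0154, 0.2184]
tool_rot: [1.0, 0.012, 0.002, -0.001]
force: [0.3, 0.6, -1.0]
finger_gap: 0.0564
grasp_force: 0.0
[-1.022  0.151  1.079  1.787 -0.141  1.283 -1.454]
rot [-0.0021 -0.0031  0.264 ]
shift [ 0.0194  0.2368 -0.0316] t 19.93
```

```bash
python3 shift.py '[[0,0.045,-0.01,0,0,0.024,0.06],[-0.004,0.055,-0.01,0,0,0,0.06],[-0.004,0.055,-0.01,0,0,0,0.06],[-0.004,0.055,-0.01,0,0,0,0.06],[-0.004,0.055,0,0,0,0,0.06]]'; python3 shift.py '[[0,0,0,0,0,0,0.06],[0,0,0,0,0,0,0.06],[0,0,0,0,0,0,0.06]]'; cat >> h.py <<'E'
def blobs(d):
    im=d['img'].astype(int);m=((im[:,:,0]>90)&(im[:,:,1]<60)&(im[:,:,2]<60)&(im[:,:,0]>2*im[:,:,1])).astype(np.uint8)
    m[:, :200]=0; m[320:]=0
    n,_,st,c=cv2.connectedComponentsWithStats(m)
    return [(c[i].round(1).tolist(),int(st[i,4]),atz(d,c[i],.025).round(3).tolist()) for i in range(1,n) if st[i,4]>25]
E
python3 -c "
from h import *
snap('wrist','w11')
print(blobs(dict(np.load('pics/t1.npz'))));print(blobs(snap('top','t2')))
o=arm.get_obs();print(np.round(o['joints'],3))"
```

```text
t: 20.55
tool_pos: [0.521, -0.2817, 0.2558]
tool_rot: [1.0, 0.0, -0.0, 0.0]
force: [1.0, 1.2, -0.2]
finger_gap: 0.0603
grasp_force: 0.0
t: 20.92
tool_pos: [0.5218, -0.2782, 0.2549]
tool_rot: [1.0, 0.002, -0.001, -0.0]
force: [0.4, 0.0, 0.0]
finger_gap: 0.0599
grasp_force: 0.0
[([350.0, 171.0], 168, [0.606, -0.244, 0.025]), ([383.2, 178.1], 171, [0.582, -0.342, 0.025]), ([338.0, 226.2], 172, [0.443, -0.202, 0.025]), ([375.1, 233.4], 175, [0.42, -0.31, 0.025])]
[([349.6, 170.2], 136, [0.608, -0.243, 0.025]), ([270.6, 188.9], 256, [0.557, -0.007, 0.025])]
[-0.472  0.336  1.126  1.604 -0.306  1.399 -0.882]
```

View pics/w11.png

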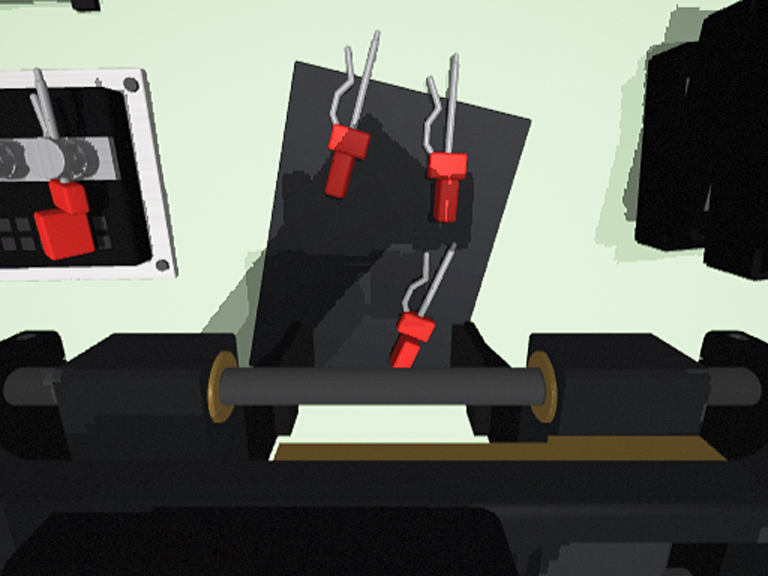

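Three cotters remain. Leg exit to tip in this view: A (357,126)→(377,33), B (449,152)→(455,57), D (428,314)→(454,246). C is seated on stud 0.

```bash
python3 - <<'E'
from h import *
np.set_printoptions(precision=4,suppress=True)
d=dict(np.load('pics/w11.npz'));q=lambda p:np.array(p)/1.5
for n,e,t,bn,bf in [('A',(356.5,127),(377,33),(336,196),(348,156)),('B',(449,153),(455,57),(444,219),(447,179)),('D',(428,314),(454,246),None,None)]:
    E=atz(d,q(e),.014);T=atz(d,q(t),.012);v=T-E;L=np.linalg.norm(v);y=np.arctan2(v[1],v[0]);print(n,L,'yaw',y,'origin',(T-.128*v/L)[:2],'fromexit',(E-.043*v/L)[:2])
    if bn:
        a=atz(d,q(bn),.038);b=atz(d,q(bf),.038);print('  block',a,b,(a+b)/2)
# subpixel leg line fit: bright ridge centroid across rows for A,B
im=cv2.cvtColor(d['img'],cv2.COLOR_RGB2GRAY).astype(float)
for n,e,t in [('A',(357,127),(377,33)),('B',(449,153),(455,57))]:
    e,t=q(e),q(t);P=[]
    for f in np.linspace(.12,.9,12):
        c=e+(t-e)*f;u=np.arange(-4,5)+round(c[0]);row=int(round(c[1]));g=im[row,u];w=np.clip(g-np.median(g)-15,0,None)
        w[abs(u-c[0])>3]=0
        if w.sum()>0:P.append(atz(d,((w*u).sum()/w.sum(),row),.012)[:2])
    P=np.array(P);k=np.polyfit(P[:,0],P[:,1],1);print(n,'line slope',k[0],'yaw',np.arctan(k[0]),'resid',(P[:,1]-np.polyval(k,P[:,0])).round(4),'y at',[(x,np.polyval(k,x)) for x in (.57,.58,.59)])
E
```

```text
A 0.0805970585839452 yaw -0.23954903340957182 origin [ 0.5844 -0.2431] fromexit [ 0.5887 -0.2442]
  block [ 0.5689 -0.2362  0.038 ] [ 0.604  -0.2479  0.038 ] [ 0.5865 -0.242   0.038 ]
B 0.082336453360197 yaw -0.02012073486620748 origin [ 0.5619 -0.341 ] fromexit [ 0.5646 -0.341 ]
  block [ 0.5481 -0.3363  0.038 ] [ 0.5844 -0.3374  0.038 ] [ 0.5663 -0.3369  0.038 ]
D 0.07683614987094393 yaw -0.31896841616513416 origin [ 0.396  -0.3116] fromexit [ 0.4038 -0.3142]
A line slope -0.3672094863227161 yaw -0.35192319944544603 resid [-0.0011 -0.0006  0.0006  0.0009  0.0014  0.002  -0.0009 -0.0022 -0.0016
  0.0005  0.0009  0.0001] y at [(0.57, np.float64(-0.22753637455360012)), (0.58, np.float64(-0.2312084694168273)), (0.59, np.float64(-0.23488056428005444))]
B line slope -0.04662577449781831 yaw -0.046592030934082235 resid [ 0.     -0.      0.0001 -0.      0.0003  0.0003  0.0005 -0.0003 -0.0019
 -0.0002  0.0003  0.0009] y at [(0.57, np.float64(-0.33916763612959133)), (0.58, np.float64(-0.33963389387456955)), (0.59, np.float64(-0.3401001516195477))]
```

```bash
python3 - <<'E'
from h import *
d=dict(np.load('pics/w11.npz'))
def model(o,y):
    c,s=np.cos(y),np.sin(y);f=lambda x,yy,z:proj(d,[o[0]+c*x-s*yy,o[1]+s*x+c*yy,z])*1.5
    return {'exit':f(43,0,12) if 0 else f(.043,0,.012).round(1),'tip':f(.128,0,.012).round(1),'blkback':f(-.02,0,.038).round(1),'blkfront':f(.02,0,.038).round(1),'shL':f(.043,.018,.02).round(1),'shR':f(.043,-.018,.02).round(1)}
print('D',model((.4022,-.3018),-.393));print('A',model((.584,-.238),-.245));print('A2',model((.586,-.242),-.24));print('B',model((.565,-.338),-.03))
print('stud0 top',proj(d,[.6005,-.0142,.088])*1.5)
E
python3 -c "
from h import *
crop('w11','w11c',(200,10,330,250),2.4)
a=np.load('pics/w11.npz')['img'][10:170,200:330,::-1];b=np.load('pics/w11.npz')['img'][150:250,240:330,::-1]
A=cv2.resize(a,None,fx=3.7,fy=3.7,interpolation=cv2.INTER_CUBIC);B=cv2.resize(b,None,fx=3.5,fy=3.5,interpolation=cv2.INTER_CUBIC)
c=np.zeros((592,A.shape[1]+B.shape[1],3),np.uint8);c[:A.shape[0],:A.shape[1]]=A;c[:B.shape[0],A.shape[1]:]=B;print(c.shape,A.shape);cv2.imwrite('pics/w11c.png',c)"
```

```text
D {'exit': array([418.9, 315.6]), 'tip': array([453.2, 243.1]), 'blkback': array([396.4, 376.7]), 'blkfront': array([411.9, 344.3]), 'shL': array([403.9, 312.1]), 'shR': array([435.2, 324.6])}
A {'exit': array([350.4, 132.5]), 'tip': array([372. ,  33.6]), 'blkback': array([332.9, 200.7]), 'blkfront': array([342.4, 156.7]), 'shL': array([330.6, 126.7]), 'shR': array([368.7, 136.9])}
A2 {'exit': array([354.4, 130.2]), 'tip': array([375.8,  30.9]), 'blkback': array([337.3, 198.6]), 'blkfront': array([346.7, 154.4]), 'shL': array([334.7, 124.4]), 'shR': array([372.8, 134.5])}
B {'exit': array([445.9, 152.6]), 'tip': array([453.3,  53.1]), 'blkback': array([445. , 222.4]), 'blkfront': array([448.4, 178.3]), 'shL': array([428. , 151.6]), 'shR': array([466.5, 153. ])}
stud0 top [ 42.62093591 158.42629242]
(592, 796, 3) (592, 481, 3)
```

View pics/w11c.png

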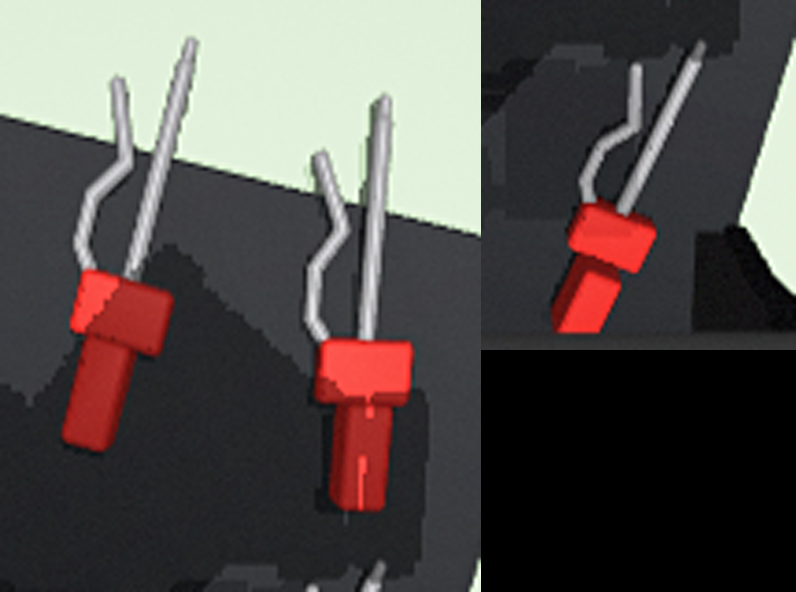

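D hasn't moved: its prediction and image agree to about 2 px. I'll fit A, B and D to the enlarged points.

```bash
python3 - <<'E'
from h import *
from scipy.optimize import least_squares
d=dict(np.load('pics/w11.npz'))
fa=lambda u,v:np.array([200+u/3.7,10+v/3.7]);fd=lambda u,v:np.array([240+(u-481)/3.5,150+v/3.5])
obs={'A':[((.128,.012),fa(191,40)),((.0431,.02),fa(128.5,281)),((-.02,.038),fa(87,446)),((.085,.012),fa(163,158))],
'B':[((.128,.012),fa(384,97)),((.043,.02),fa(366,342)),((-.02,.038),fa(357,509)),((.085,.012),fa(375.5,217))],
'D':[((.128,.012),fd(702,46)),((.043,.02),fd(614,219)),((.085,.012),fd(662,130))]}
for n,L in obs.items():
    def f(p):
        c,s=np.cos(p[2]),np.sin(p[2]);return np.concatenate([proj(d,[p[0]+c*x,p[1]+s*x,z])-uv for (x,z),uv in L])
    r=least_squares(f,[.5,-.3,-.2]);print(n,r.x.round(4),r.fun.round(1))
E
```

```text
A [ 0.5878 -0.2403 -0.2678] [ 0.2 -1.   0.7 -0.8 -0.3  0.4 -0.6  1.5]
B [ 0.5651 -0.3383 -0.0484] [ 0.4 -0.8  0.  -1.   0.1  0.6 -0.5  1.3]
D [ 0.4033 -0.2982 -0.4437] [ 0.5 -0.   0.7 -0.4 -1.2  0.4]
```

```bash
python3 -c "
from h import *
y=-.26
to([.587-.004*np.cos(y),-.2395-.004*np.sin(y),.06],y)"
```

```text
rot [-1.000e-04  1.500e-03  2.633e-01]
shift [ 0.049  -0.0542  0.1951] t 21.02
```

```bash
python3 shift.py '[[0,0,0,0,0,0.1317,0.06],[0,0,0,0,0,0.1316,0.06],[0.025,-0.027,0.045,0,0,0,0.06],[0.024,-0.0272,0.05,0,0,0,0.06],[0,0,0.05,0,0,0,0.06]]'; python3 shift.py '[[0,0,0.05,0,0,0,0.06],[0,0,0,0,0,0,0.06],[0,0,0,0,0,0,0.06]]'; python3 -c "
from h import *
y=-.26
print(np.round(arm.get_obs()['joints'],3))
to([.587-.004*np.cos(y),-.2395-.004*np.sin(y),.0085],y)"
```

```text
t: 21.65
tool_pos: [0.5854, -0.2361, 0.108]
tool_rot: [0.992, -0.128, -0.001, -0.0]
force: [-0.7, 0.4, 0.3]
finger_gap: 0.0603
grasp_force: 0.0
t: 22.02
tool_pos: [0.5833, -0.2406, 0.0622]
tool_rot: [0.991, -0.131, 0.0, 0.001]
force: [-0.9, -1.0, -0.1]
finger_gap: 0.0596
grasp_force: 0.0
[-0.403  0.618  0.989  1.725 -0.569  1.114 -1.07 ]
rot [ 0.001  -0.0006 -0.0022]
shift [-0.0007 -0.002   0.0537] t 22.02
```

```bash
python3 shift.py '[[0,-0.002,0.03,0,0,0,0.045],[0,0,0.0225,0,0,0,0.04],[0,0,0,0,0,0,0.04],[0,0,0,0,0,0,0.0]]' 60; python3 -c "
from h import *
to([0.583,-.239,.0085])"; python3 shift.py '[[0,0,0,0,0,0,0],[0,0,0,0,0,0,0],[0,0,0,0,0,0,0],[0,0,0,0,0,0,0]]'
```

```text
t: 22.52
tool_pos: [0.5833, -0.2391, 0.0089]
tool_rot: [0.991, -0.131, -0.0, 0.0]
force: [0.3, -0.1, 0.9]
finger_gap: 0.0363
grasp_force: 0.0
shift [-0.0003 -0.      0.0004] t 22.52
t: 23.02
tool_pos: [0.5832, -0.2387, 0.0083]
tool_rot: [0.991, -0.131, -0.0, 0.0]
force: [-1.0, 1.2, 5.7]
finger_gap: 0.0176
grasp_force: 60.0
```

```bash
python3 shift.py '[[0,0,-0.03,0,0,0,0],[0,0,-0.05,0,0,0,0],[0,0,-0.05,0,0,0,0],[0,0,0,0,0,-0.143,0],[0,0,0,0,0,-0.143,0]]'; python3 shift.py '[[0,0,0,0,0,0,0]]'; python3 -c "
from h import *
print(np.round(arm.get_obs()['joints'],3))
y=.024;e=np.array([np.cos(y),np.sin(y)]);p=np.array([.599,.0458])-.1625*e
to([*p,.13],y)"
```

```text
t: 23.65
tool_pos: [0.583, -0.2385, 0.1381]
tool_rot: [1.0, 0.014, -0.0, 0.0]
force: [0.1, -0.1, -1.3]
finger_gap: 0.0176
grasp_force: 60.0
t: 23.78
tool_pos: [0.5828, -0.2384, 0.1377]
tool_rot: [1.0, 0.011, -0.001, -0.0]
force: [-1.0, 0.6, -0.6]
finger_gap: 0.0176
grasp_force: 60.0
[-0.415  0.51   0.991  1.658 -0.449  1.222 -0.873]
rot [-0.0003  0.0012 -0.0017]
shift [-0.1395 -0.2838  0.0077] t 23.77
```

```bash
python3 shift.py '[[-0.045,-0.01,0,0,0,0,0],[-0.045,-0.02,0,0,0,0,0],[-0.03,-0.045,0,0,0,0,0],[-0.015,-0.052,0,0,0,0,0],[-0.0045,-0.052,0,0,0,0,0]]'; python3 shift.py '[[0,-0.052,0,0,0,0,0],[0,-0.0528,0,0,0,0,0],[0,0,0,0,0,0,0],[0,0,0,0,0,0,0]]'; cat >> h.py <<'E'
def held(f,dz=.004):
    """leg line of a held cotter in the tool frame, from a dark-to-bright ridge near column 255"""
    d=snap('wrist',f);o=arm.get_obs();r=R.from_quat(o['tool_rot']);z=o['tool_pos'][2]+dz
    im=d['img'].astype(float);P=[]
    for row in range(15,155,4):
        e=cv2.Scharr(d['img'][row-1:row+2].astype(np.float32).mean(2),cv2.CV_32F,1,0)[1]
        w=range(244,268);best=max(((abs(e[a])+abs(e[b]),a,b) for a in w for b in w if 9<=b-a<=15),key=lambda q:q[0])
        X=atz(d,((best[1]+best[2])/2,row),z);P.append(r.inv().apply(X-o['tool_pos'])[:2])
    P=np.array(P);k=np.polyfit(P[:,0],P[:,1],1)
    for _ in range(3):
        m=abs(P[:,1]-np.polyval(k,P[:,0]))<.0012;k=np.polyfit(P[m,0],P[m,1],1)
    print('held: slope',k[0].round(4),'y@tip',np.polyval(k,.1325).round(4),'y@.05',np.polyval(k,.05).round(4),'n',m.sum(),len(P))
E
python3 -c "
from h import *
held('w12')
m=blobs;im=np.load('pics/w12.npz')['img'].astype(int)
red=(im[:,:,0]>90)&(im[:,:,1]<60);c=red[140:200,225:285];print('shoulder front row',140+np.argmax(c.sum(1)>20),'cols',225+np.where(c[25])[0][[0,-1]])
im=np.load('pics/w8.npz')['img'].astype(int);red=(im[:,:,0]>90)&(im[:,:,1]<60);c=red[140:200,225:285];print('ref C',140+np.argmax(c.sum(1)>20),225+np.where(c[25])[0][[0,-1]])
print(np.round(arm.get_obs()['joints'],3))
y=.024;e=np.array([np.cos(y),np.sin(y)]);p=np.array([.599,.0458])-.1625*e
to([*p,.0663],y)"
```

```text
t: 24.4
tool_pos: [0.4442, -0.0714, 0.139]
tool_rot: [1.0, 0.009, -0.001, -0.0]
force: [1.0, 1.6, -1.9]
finger_gap: 0.0174
grasp_force: 60.0
t: 24.9
tool_pos: [0.4429, 0.031, 0.1392]
tool_rot: [1.0, 0.01, -0.001, 0.001]
force: [0.4, -1.0, -1.4]
finger_gap: 0.0176
grasp_force: 60.0
held: slope -0.0049 y@tip -0.0013 y@.05 -0.0009 n 35 35
shoulder front row 156 cols [225 284]
ref C 157 [225 284]
[-1.162 -0.109  0.963  2.084  0.101  1.124 -1.799]
rot [ 0.002   0.0015 -0.0057]
shift [-0.0062 -0.0115  0.0729] t 24.95
```

```bash
python3 shift.py '[[-0.0062,-0.0103,0.02,0,0,0,0],[0,0,0.03,0,0,0,0],[0,0,0.0229,0,0,0,0],[0,0,0,0,0,0,0],[0,0,0,0,0,0,0]]'; python3 -c "
from h import *
y=.024;e=np.array([np.cos(y),np.sin(y)]);p=np.array([.599,.0458])-.1625*e
to([*p,.0663],y)"
```

```text
t: 25.58
tool_pos: [0.4371, 0.041, 0.0673]
tool_rot: [1.0, 0.01, -0.0, 0.001]
force: [0.2, -0.5, 0.8]
finger_gap: 0.0174
grasp_force: 60.0
rot [ 0.0019  0.0003 -0.0045]
shift [-0.0006 -0.0009  0.001 ] t 25.57
```

```bash
python3 shift.py '[[0.008,0,0.001,0,0,0,0],[0.008,0,0,0,0,0,0],[0.008,0,0,0,0,0,0],[0,0,0,0,0,0,0]]'; python3 -c "
from h import *
y=.024;e=np.array([np.cos(y),np.sin(y)]);p=np.array([.599,.0458])-.0665*e
to([*p,.0663],y)"
```

```text
t: 26.08
tool_pos: [0.4613, 0.042, 0.0658]
tool_rot: [1.0, 0.011, -0.0, 0.001]
force: [0.5, -0.5, -0.6]
finger_gap: 0.0175
grasp_force: 60.0
rot [ 0.0025  0.0004 -0.0028]
shift [ 0.0712 -0.0005 -0.0005] t 26.07
```

```bash
python3 shift.py '[[0.01,0,0,0,0,0,0],[0.01,0,0,0,0,0,0],[0.01,0,0,0,0,0,0],[0.01,0,0,0,0,0,0],[0,0,0,0,0,0,0]]'; python3 shift.py '[[0.01,0,0,0,0,0,0],[0.008,0,0,0,0,0,0],[0.006,0,0,0,0,0,0],[0.006,0,0,0,0,0,0],[0,0,0,0,0,0,0]]'; python3 -c "
from h import *
y=.024;e=np.array([np.cos(y),np.sin(y)]);p=np.array([.599,.0458])-.0665*e
to([*p,.0663],y)"
```

```text
t: 26.7
tool_pos: [0.5013, 0.0431, 0.0654]
tool_rot: [1.0, 0.011, -0.0, 0.001]
force: [-0.5, 1.7, -1.4]
finger_gap: 0.0178
grasp_force: 60.0
t: 27.32
tool_pos: [0.5311, 0.0431, 0.0655]
tool_rot: [1.0, 0.01, -0.0, 0.001]
force: [-0.3, 0.3, -1.4]
finger_gap: 0.0176
grasp_force: 60.0
rot [ 0.0026  0.0004 -0.0033]
shift [ 0.0014 -0.0011 -0.0008] t 27.32
```

```bash
python3 shift.py '[[0.003,0,0,0,0,0,0],[0.0015,0,0,0,0,0,0]]'; cat >> h.py <<'E'
def same(f,ref='w10'):
    a,b=(cv2.cvtColor(np.load(f'pics/{n}.npz')['img'],cv2.COLOR_RGB2GRAY) for n in (f,ref))
    for nm,(x0,y0,x1,y1) in {'bow':(208,30,242,160),'stud':(222,98,290,165),'block':(222,156,290,222)}.items():
        m=cv2.matchTemplate(cv2.Canny(a[y0-8:y1+8,x0-8:x1+8],60,160).astype(np.float32),cv2.GaussianBlur(cv2.Canny(b[y0:y1,x0:x1],60,160),(3,3),0).astype(np.float32),cv2.TM_CCOEFF_NORMED)
        _,s,_,p=cv2.minMaxLoc(m);print(nm,'offset',p[0]-8,p[1]-8,'score',round(s,2))
E
python3 -c "
from h import *
snap('wrist','w13');same('w13')
to([0,0,0])"
```

```text
t: 27.58
tool_pos: [0.5352, 0.0438, 0.0655]
tool_rot: [1.0, 0.011, -0.0, 0.001]
force: [0.0, 1.0, -1.0]
finger_gap: 0.0178
grasp_force: 60.0
bow offset -2 -2 score 0.47
stud offset -1 -2 score 0.35
block offset -1 -1 score 0.47
shift [-0.5361  0.0322  0.0659] t 27.62
```

```bash
python3 shift.py '[[0.0015,0,0,0,0,0,0],[0.001,0,0,0,0,0,0]]'
```

```text
t: 27.88
tool_pos: [0.5362, 0.0439, 0.0651]
tool_rot: [1.0, 0.011, -0.002, 0.001]
force: [-7.8, -0.1, 3.9]
finger_gap: 0.0177
grasp_force: 60.0
```

```bash
python3 shift.py '[[-0.0025,0,0,0,0,0,0],[0,0,0,0,0,0,0.034],[0,0,0,0,0,0,0.034],[0,0,0,0,0,0,0.034],[0,0,-0.02,0,0,0,0.034]]'; python3 shift.py '[[0,0,-0.05,0,0,0,0.034],[0,0,-0.05,0,0,0,0.06],[0,0,-0.05,0,0,0,0.06],[0,0,-0.02,0,0,0.024,0.06]]'; python3 -c "
from h import *
print(np.round(arm.get_obs()['joints'],3))
to([.5218,-.2782,.255],0)"
```

```text
t: 28.5
tool_pos: [0.5342, 0.0436, 0.0853]
tool_rot: [1.0, 0.011, -0.002, 0.001]
force: [-0.5, 0.6, 0.1]
finger_gap: 0.0337
grasp_force: 0.0
t: 29.0
tool_pos: [0.5365, 0.0435, 0.2596]
tool_rot: [1.0, -0.002, 0.002, -0.0]
force: [-0.3, -0.1, -0.2]
finger_gap: 0.055
grasp_force: 0.0
[-1.133  0.107  1.059  1.723 -0.095  1.363 -1.632]
rot [-0.0003 -0.0034 -0.0039]
shift [-0.0147  0.3217  0.0046] t 29.0
```

```bash
python3 shift.py '[[-0.002,0.053,0,0,0,0,0.06],[-0.003,0.053,0,0,0,0,0.06],[-0.003,0.054,0,0,0,0,0.06],[-0.003,0.054,0,0,0,0,0.06],[-0.003,0.054,0,0,0,0,0.06]]'; python3 shift.py '[[0,0.0537,0,0,0,0,0.06],[0,0,0,0,0,0,0.06],[0,0,0,0,0,0,0.06],[0,0,0,0,0,0,0.06]]'; cat >> h.py <<'E'
def reds(d):
    im=d['img'].astype(int);m=((im[:,:,0]>90)&(im[:,:,1]<75)&(im[:,:,2]<75)).astype(np.uint8)
    n,l,st,c=cv2.connectedComponentsWithStats(m)
    for i in range(1,n):
        if st[i,4]>150:
            (cx,cy),wh,an=cv2.minAreaRect(np.argwhere(l==i)[:,::-1].astype(np.float32));print((c[i]*1.5).round(1),st[i,4],'world@.025',atz(d,c[i],.025).round(4))
E
python3 -c "
from h import *
print('w11');reds(dict(np.load('pics/w11.npz')));print('now');reds(snap('wrist','w14'))
print(np.round(arm.get_obs()['joints'],3))
y=-.045
to([.565-.004*np.cos(y),-.338-.004*np.sin(y),.06],y)"
```

```text
t: 29.62
tool_pos: [0.5204, -0.2255, 0.2575]
tool_rot: [1.0, -0.001, 0.0, 0.001]
force: [0.4, 0.4, -0.5]
finger_gap: 0.0597
grasp_force: 0.0
t: 30.12
tool_pos: [0.5212, -0.2757, 0.2564]
tool_rot: [1.0, 0.0, -0.0, 0.001]
force: [1.1, 0.4, -0.0]
finger_gap: 0.0602
grasp_force: 0.0
w11
[344.4 157.7] 816 world@.025 [ 0.6028 -0.2434  0.025 ]
[446.  188.3] 611 world@.025 [ 0.5754 -0.3389  0.025 ]
[ 64.8 221.7] 1504 world@.025 [0.5426 0.0283 0.025 ]
[410.4 337.7] 665 world@.025 [ 0.4222 -0.3087  0.025 ]
[370.5 453. ] 207 world@.025 [ 0.2784 -0.2662  0.025 ]
now
[448.1 188.2] 592 world@.025 [ 0.575  -0.3392  0.025 ]
[ 12.2 223.3] 824 world@.025 [0.5416 0.0826 0.025 ]
[ 68.3 222.1] 1490 world@.025 [0.5427 0.0279 0.025 ]
[412.1 337.3] 670 world@.025 [ 0.4217 -0.3083  0.025 ]
[-0.494  0.335  1.147  1.608 -0.308  1.399 -0.885]
rot [0.0011 0.0004 0.0456]
shift [0.0425 0.0604 0.1963] t 30.18
```

B and D are both unmoved. I'll grasp B next.

```bash
python3 shift.py '[[0,0,0,0,0,0.0456,0.06],[0.0215,0.03,0.045,0,0,0,0.06],[0.021,0.0304,0.05,0,0,0,0.06],[0,0,0.05,0,0,0,0.06],[0,0,0.05,0,0,0,0.06]]'; python3 shift.py '[[0,0,0,0,0,0,0.045],[0,0,0,0,0,0,0.045]]'; python3 -c "
from h import *
y=-.045
print(np.round(arm.get_obs()['joints'],3))
to([.565-.004*np.cos(y),-.338-.004*np.sin(y),.0082],y)"
```

```text
t: 30.8
tool_pos: [0.5606, -0.339, 0.0595]
tool_rot: [1.0, -0.023, -0.0, 0.001]
force: [1.4, 0.1, 0.5]
finger_gap: 0.06
grasp_force: 0.0
t: 31.05
tool_pos: [0.5611, -0.3401, 0.0633]
tool_rot: [1.0, -0.023, 0.001, 0.001]
force: [-0.0, -0.7, -0.1]
finger_gap: 0.0487
grasp_force: 0.0
[-0.199  0.651  0.952  1.658 -0.574  1.135 -0.711]
rot [ 0.0029 -0.0011 -0.0017]
shift [-0.0002 -0.0023  0.0551] t 31.05
```

```bash
python3 shift.py '[[0,-0.002,0.03,0,0,0,0.045],[0,0,0.024,0,0,0,0.045],[0,0,0,0,0,0,0.045],[0,0,0,0,0,0,0]]' 60; python3 shift.py '[[0,0,0,0,0,0,0],[0,0,0,0,0,0,0],[0,0,0,0,0,0,0],[0,0,0,0,0,0,0],[0,0,0,0,0,0,0]]';  python3 shift.py '[[0,0,-0.03,0,0,0,0],[0,0,-0.05,0,0,0,0],[0,0,-0.05,0,0,0,0],[0,0,0,0,0,-0.069,0],[0,0,0,0,0,0,0]]'; python3 -c "
from h import *
print(np.round(arm.get_obs()['joints'],3))
y=.024;e=np.array([np.cos(y),np.sin(y)]);p=np.array([.5976,.1058])-.1625*e
to([*p,.14],y)"
```

```text
t: 31.55
tool_pos: [0.5604, -0.3389, 0.0084]
tool_rot: [1.0, -0.024, 0.0, 0.001]
force: [0.6, -0.3, -0.1]
finger_gap: 0.0409
grasp_force: 0.0
t: 32.17
tool_pos: [0.5601, -0.3385, 0.0076]
tool_rot: [1.0, -0.024, -0.0, 0.001]
force: [-1.4, 1.1, 6.0]
finger_gap: 0.0177
grasp_force: 60.0
t: 32.8
tool_pos: [0.56, -0.3378, 0.1371]
tool_rot: [1.0, 0.01, -0.0, 0.001]
force: [-0.1, -0.6, -2.3]
finger_gap: 0.0179
grasp_force: 60.0
[-0.23   0.572  0.996  1.596 -0.498  1.25  -0.696]
rot [ 0.0013  0.0006 -0.0031]
shift [-0.1143 -0.4426 -0.0029] t 32.8
```

```bash
python3 shift.py '[[-0.04,-0.02,0,0,0,0,0],[-0.04,-0.04,0,0,0,0,0],[-0.0343,-0.045,0,0,0,0,0],[0,-0.055,0,0,0,0,0],[0,-0.055,0,0,0,0,0]]'; python3 shift.py '[[0,-0.055,0,0,0,0,0],[0,-0.055,0,0,0,0,0],[0,-0.055,0,0,0,0,0],[0,-0.0476,0,0,0,0,0],[0,0,0,0,0,0,0]]'; python3 shift.py '[[0,0,0,0,0,0,0],[0,0,0,0,0,0,0]]'; python3 -c "
from h import *
held('w15')
print(np.round(arm.get_obs()['joints'],3))
y=.024;e=np.array([np.cos(y),np.sin(y)]);p=np.array([.5976,.1058])-.1625*e
to([*p,.0656],y)"
```

```text
t: 33.42
tool_pos: [0.447, -0.1416, 0.1383]
tool_rot: [1.0, 0.008, -0.001, 0.003]
force: [0.5, 0.6, 1.0]
finger_gap: 0.0179
grasp_force: 60.0
t: 34.05
tool_pos: [0.4429, 0.0729, 0.1376]
tool_rot: [1.0, 0.012, -0.001, 0.003]
force: [-0.1, -1.0, -1.2]
finger_gap: 0.0176
grasp_force: 60.0
t: 34.3
tool_pos: [0.4438, 0.0684, 0.1381]
tool_rot: [1.0, 0.008, -0.0, 0.002]
force: [-0.5, 0.5, -0.6]
finger_gap: 0.0179
grasp_force: 60.0
held: slope -0.001 y@tip 0.0001 y@.05 0.0001 n 35 35
[-1.236 -0.085  0.962  2.075  0.083  1.118 -1.866]
rot [ 0.0047  0.0001 -0.0072]
shift [-0.008  -0.0335  0.0726] t 34.35
```

```bash
python3 shift.py '[[-0.004,-0.017,0,0.0047,0,-0.007,0],[-0.004,-0.0165,0,0,0,0,0],[0,0,0,0,0,0,0],[0,0,0.02,0,0,0,0],[0,0,0.03,0,0,0,0]]'; python3 shift.py '[[0,0,0.0226,0,0,0,0],[0,0,0,0,0,0,0],[0,0,0,0,0,0,0]]'; python3 -c "
from h import *
y=.024;e=np.array([np.cos(y),np.sin(y)]);p=np.array([.5976,.1058])-.1625*e
print(np.round(arm.get_obs()['joints'],3))
to([*p,.0656],y)"
```

```text
t: 34.98
tool_pos: [0.4359, 0.1035, 0.0883]
tool_rot: [1.0, 0.013, 0.001, -0.001]
force: [-1.1, 0.7, -1.4]
finger_gap: 0.0177
grasp_force: 60.0
t: 35.35
tool_pos: [0.4357, 0.103, 0.0664]
tool_rot: [1.0, 0.013, 0.0, 0.0]
force: [-0.4, -0.0, -0.3]
finger_gap: 0.0174
grasp_force: 60.0
[-1.251  0.082  0.97   2.155 -0.083  0.942 -1.778]
rot [ 0.0002 -0.0008  0.0021]
shift [-0.0006  0.0011  0.0008] t 35.35
```

```bash
python3 shift.py '[[0.008,0.001,0.0005,0,0,0.002,0],[0.008,0,0,0,0,0,0],[0.008,0,0,0,0,0,0],[0,0,0,0,0,0,0]]'; python3 -c "
from h import *
y=.024;e=np.array([np.cos(y),np.sin(y)]);p=np.array([.5976,.1058])-.0665*e
to([*p,.0656],y)"
```

```text
t: 35.85
tool_pos: [0.4601, 0.1023, 0.0653]
tool_rot: [1.0, 0.012, 0.0, 0.001]
force: [1.0, -0.3, -0.4]
finger_gap: 0.0178
grasp_force: 60.0
rot [ 0.0011 -0.0008 -0.0004]
shift [ 0.0711 -0.0002 -0.0003] t 35.85
```

```bash
python3 shift.py '[[0.01,0,0,0,0,0,0],[0.01,0,0,0,0,0,0],[0.01,0,0,0,0,0,0],[0.01,0,0,0,0,0,0],[0,0,0,0,0,0,0]]'; python3 shift.py '[[0.01,0,0,0,0,0,0],[0.01,0,0,0,0,0,0],[0.008,0,0,0,0,0,0],[0.004,0,0,0,0,0,0],[0,0,0,0,0,0,0]]';python3 shift.py '[[0.002,0,0,0,0,0,0],[0.001,0,0,0,0,0,0]]'; python3 -c "
from h import *
y=.024;e=np.array([np.cos(y),np.sin(y)]);p=np.array([.5976,.1058])-.0665*e
to([*p,.0656],y);snap('wrist','w16');same('w16')"
```

```text
t: 36.48
tool_pos: [0.5, 0.1036, 0.0652]
tool_rot: [1.0, 0.012, 0.0, 0.0]
force: [-0.2, 2.2, -0.1]
finger_gap: 0.0176
grasp_force: 60.0
t: 37.1
tool_pos: [0.5315, 0.1038, 0.0652]
tool_rot: [1.0, 0.012, 0.0, 0.0]
force: [-0.0, 0.1, -1.4]
finger_gap: 0.0175
grasp_force: 60.0
t: 37.35
tool_pos: [0.5342, 0.1045, 0.0653]
tool_rot: [1.0, 0.012, 0.0, -0.0]
force: [-0.6, -0.1, -0.6]
finger_gap: 0.0177
grasp_force: 60.0
rot [-0.0001 -0.0003  0.0002]
shift [-0.0031  0.0002 -0.0003] t 37.35
bow offset 0 -1 score 0.5
stud offset -1 -2 score 0.39
block offset 0 -1 score 0.57
```

```bash
python3 shift.py '[[0.0015,0,0,0,0,0,0],[0.001,0,0,0,0,0,0]]';  python3 shift.py '[[-0.0027,0,0,0,0,0,0],[0,0,0,0,0,0,0.034],[0,0,0,0,0,0,0.034],[0,0,0,0,0,0,0.034],[0,0,-0.02,0,0,0,0.034]]'; python3 shift.py '[[0,0,-0.05,0,0,0,0.034],[0,0,-0.05,0,0,0,0.06],[0,0,-0.05,0,0,0,0.06],[0,0,-0.02,0,0,0.024,0.06]]'; python3 -c "
from h import *
print(np.round(arm.get_obs()['joints'],3))
to([.5218,-.2782,.255],0)"
```

```text
t: 37.65
tool_pos: [0.5348, 0.1044, 0.0647]
tool_rot: [1.0, 0.012, -0.002, 0.0]
force: [-9.6, 0.1, 5.5]
finger_gap: 0.0173
grasp_force: 60.0
t: 38.28
tool_pos: [0.5331, 0.1041, 0.085]
tool_rot: [1.0, 0.012, -0.001, 0.001]
force: [0.1, 0.1, 0.8]
finger_gap: 0.0333
grasp_force: 0.0
t: 38.78
tool_pos: [0.5353, 0.1039, 0.2595]
tool_rot: [1.0, -0.001, 0.002, -0.001]
force: [0.5, -0.3, -0.8]
finger_gap: 0.0547
grasp_force: 0.0
[-1.193  0.127  1.019  1.708 -0.112  1.363 -1.728]
rot [-0.0025 -0.0044 -0.0013]
shift [-0.0135  0.3821  0.0045] t 38.77
```

```bash
python3 shift.py '[[-0.002,0.05,0,0,0,0,0.06],[-0.003,0.053,0,0,0,0,0.06],[-0.003,0.054,0,0,0,0,0.06],[-0.003,0.054,0,0,0,0,0.06],[-0.003,0.054,0,0,0,0,0.06]]'; python3 shift.py '[[0,0.054,0,0,0,0,0.06],[0,0.054,0,0,0,0,0.06],[0,0,0,0,0,0,0.06],[0,0,0,0,0,0,0.06],[0,0,0,0,0,0,0.06]]'; python3 - <<'E'
from h import *
from scipy.optimize import least_squares
L=lambda n:dict(np.load(f'pics/{n}.npz'))
print('now');reds(snap('wrist','w17'))
fd=lambda u,v:np.array([240+(u-481)/3.5,150+v/3.5])
a,b,c,d=L('w5'),L('w6'),L('w7'),L('w11')
fa=lambda u,v:np.array([140+u/3,40+v/3]);fb=lambda u,v:np.array([70+u/3,40+v/3])
O=[(a,.128,.012,fa(184,342)),(a,.043,.02,fa(254,183)),(b,.128,.012,fb(211,264)),(d,.128,.012,fd(702,46)),(d,.043,.02,fd(614,219)),(c,.128,.012,(611/1.5,131/1.5)),(c,.043,.02,(551/1.5,250/1.5)),(c,-.02,.038,(524/1.5,329/1.5)),(a,-.02,.038,fa(292,42))]
def f(p):
    C,S=np.cos(p[2]),np.sin(p[2]);return np.concatenate([proj(D,[p[0]+C*x,p[1]+S*x,z])-np.array(uv) for D,x,z,uv in O])
r=least_squares(f,[.4,-.3,-.4]);print(r.x.round(4),r.fun.round(1).reshape(-1,2).tolist())
print(np.round(arm.get_obs()['joints'],3));y=r.x[2]
to([r.x[0]-.004*np.cos(y),r.x[1]-.004*np.sin(y),.12],y)
E
```

```text
t: 39.4
tool_pos: [0.5198, -0.1625, 0.2568]
tool_rot: [1.0, 0.0, 0.001, -0.001]
force: [1.1, -0.1, 0.2]
finger_gap: 0.0604
grasp_force: 0.0
t: 40.02
tool_pos: [0.5208, -0.2668, 0.2557]
tool_rot: [1.0, 0.002, 0.0, -0.0]
force: [-0.5, 0.4, 0.8]
finger_gap: 0.06
grasp_force: 0.0
now
[ 78.7 221. ] 1486 world@.025 [0.5429 0.0268 0.025 ]
[ 17.1 221.2] 1170 world@.025 [0.5425 0.0867 0.025 ]
[420.8 337.5] 679 world@.025 [ 0.4218 -0.3082  0.025 ]
[653.3 441.8] 184 world@.025 [ 0.2942 -0.5766  0.025 ]
[325.5 452.4] 239 world@.025 [ 0.2786 -0.2031  0.025 ]
[ 0.4035 -0.3    -0.4127] [[-0.5, 0.3], [-2.6, -0.1], [-0.1, 0.2], [-0.6, -1.3], [1.1, -0.9], [-0.6, -1.2], [1.8, -1.2], [-2.1, 4.4], [2.2, -0.1]]
[-0.524  0.326  1.16   1.62  -0.303  1.395 -0.897]
rot [-0.0008 -0.0007  0.416 ]
shift [-0.0981  0.0776  0.1356] t 40.08
```

```bash
python3 shift.py '[[0,0,0,0,0,0.138,0.06],[0,0,0,0,0,0.138,0.06],[0,0,0,0,0,0.138,0.06],[-0.033,0.026,0,0,0,0,0.06],[-0.033,0.026,0.02,0,0,0,0.06]]'; python3 shift.py '[[-0.032,0.0256,0.03,0,0,0,0.06],[0,0,0.04,0,0,0,0.06],[0,0,0.04,0,0,0,0.06],[0,0,0,0,0,0,0.06],[0,0,0,0,0,0,0.06]]'; python3 -c "
from h import *
print(np.round(arm.get_obs()['joints'],3));y=-.41
to([.4035-.004*np.cos(y),-.3002-.004*np.sin(y),.0085],y)
reds(snap('wrist','w18'))"
```

```text
t: 40.7
tool_pos: [0.439, -0.2897, 0.2357]
tool_rot: [0.979, -0.204, 0.001, 0.001]
force: [-1.5, -0.6, 1.8]
finger_gap: 0.0597
grasp_force: 0.0
t: 41.32
tool_pos: [0.3997, -0.3005, 0.1265]
tool_rot: [0.979, -0.205, 0.0, 0.001]
force: [0.2, 0.1, 0.3]
finger_gap: 0.0603
grasp_force: 0.0
[-0.576  0.231  1.28   1.986 -0.247  1.1   -1.174]
rot [ 0.0014 -0.0007 -0.0033]
shift [-0.0006 -0.0018  0.118 ] t 41.33
[381.2 249.8] 1588 world@.025 [ 0.4189 -0.3092  0.025 ]
[327.1 452.8] 165 world@.025 [ 0.29   -0.2071  0.025 ]
```

```bash
python3 shift.py '[[-0.0006,-0.0005,0.04,0,0,0,0.05],[0,0,0.04,0,0,0,0.045],[0,0,0,0,0,0,0.045],[0,0,0,0,0,0,0.045]]' 60; python3 -c "
from h import *
print(np.round(arm.get_obs()['joints'],3));y=-.41
to([.4035-.004*np.cos(y),-.3002-.004*np.sin(y),.0085],y)"
```

```text
t: 41.88
tool_pos: [0.3998, -0.3004, 0.0472]
tool_rot: [0.979, -0.205, 0.001, 0.001]
force: [-0.8, -0.1, 0.2]
finger_gap: 0.0457
grasp_force: 0.0
[-0.404  0.372  1.125  2.059 -0.413  0.956 -1.044]
rot [ 0.0009 -0.0021 -0.0037]
shift [-0.0007 -0.0017  0.0387] t 41.88
```

```bash
python3 shift.py '[[0,-0.0005,0.02,0,0,0,0.045],[0,0,0.0187,0,0,0,0.045],[0,0,0,0,0,0,0.045],[0,0,0,0,0,0,0]]' 60; python3 shift.py '[[0,0,0,0,0,0,0],[0,0,0,0,0,0,0],[0,0,0,0,0,0,0],[0,0,0,0,0,0,0],[0,0,0,0,0,0,0]]';  python3 shift.py '[[0,0,-0.03,0,0,0,0],[0,0,-0.04,0,0,0,0],[0,0,-0.04,0,0,0,0],[0,0,-0.02,0,0,-0.14,0],[0,0,0,0,0,-0.14,0]]'; python3 shift.py '[[0,0,0,0,0,-0.15,0],[0,0,0,0,0,0,0],[0,0,0,0,0,0,0]]'; python3 -c "
from h import *
print(np.round(arm.get_obs()['joints'],3))
y=.024;e=np.array([np.cos(y),np.sin(y)]);p=np.array([.5961,.1658])-.1625*e
to([*p,.14],y)"
```

```text
t: 42.38
tool_pos: [0.4, -0.2997, 0.0082]
tool_rot: [0.979, -0.205, 0.001, 0.0]
force: [0.4, 0.3, 0.4]
finger_gap: 0.0403
grasp_force: 0.0
t: 43.0
tool_pos: [0.3993, -0.2992, 0.0069]
tool_rot: [0.979, -0.205, 0.0, -0.0]
force: [-1.0, 3.1, 6.6]
finger_gap: 0.0174
grasp_force: 60.0
t: 43.62
tool_pos: [0.3998, -0.2994, 0.1379]
tool_rot: [0.998, -0.064, 0.001, 0.0]
force: [-0.1, 0.1, -0.8]
finger_gap: 0.0178
grasp_force: 60.0
t: 44.0
tool_pos: [0.3988, -0.2991, 0.1364]
tool_rot: [1.0, 0.006, -0.0, -0.0]
force: [0.2, -0.1, -0.9]
finger_gap: 0.0173
grasp_force: 60.0
[-0.537  0.161  1.202  1.977 -0.168  1.112 -0.823]
rot [-0.      0.0001 -0.0114]
shift [ 0.0459 -0.46   -0.0036] t 44.0
```

```bash
python3 shift.py '[[0.03,-0.02,0,0,0,-0.0114,0],[0.025,-0.04,0,0,0,0,0],[0,-0.045,0,0,0,0,0],[0,-0.045,0,0,0,0,0],[0,-0.045,0,0,0,0,0]]'; python3 shift.py '[[0,-0.045,0,0,0,0,0],[0,-0.045,0,0,0,0,0],[0,-0.045,0,0,0,0,0],[0,-0.045,0,0,0,0,0],[0,-0.045,0,0,0,0,0]]'; python3 shift.py '[[0,-0.04,0,0,0,0,0],[0,0,0,0,0,0,0],[0,0,0,0,0,0,0]]'; python3 -c "
from h import *
held('w19')
print(np.round(arm.get_obs()['joints'],3))
y=.024;e=np.array([np.cos(y),np.sin(y)]);p=np.array([.5961,.1658])-.1625*e
to([*p,.0649],y)"
```

```text
t: 44.62
tool_pos: [0.4486, -0.1016, 0.1363]
tool_rot: [1.0, 0.012, -0.0, 0.0]
force: [-0.2, 0.1, -0.8]
finger_gap: 0.0179
grasp_force: 60.0
t: 45.25
tool_pos: [0.4424, 0.1233, 0.1364]
tool_rot: [1.0, 0.012, -0.0, 0.0]
force: [1.0, -0.2, 0.6]
finger_gap: 0.0176
grasp_force: 60.0
t: 45.62
tool_pos: [0.4415, 0.1612, 0.1362]
tool_rot: [1.0, 0.013, -0.0, 0.001]
force: [0.0, -0.2, -0.6]
finger_gap: 0.0177
grasp_force: 60.0
held: slope 0.0023 y@tip 0.0002 y@.05 -0.0 n 34 35
[-1.23   0.011  0.804  2.03  -0.008  1.105 -1.968]
rot [0.0007 0.0002 0.0012]
shift [-0.0079 -0.0012  0.0714] t 45.67
```

```bash
python3 shift.py '[[-0.0079,-0.0012,0.02,0,0,0,0],[0,0,0.03,0,0,0,0],[0,0,0.0214,0,0,0,0],[0,0,0,0,0,0,0],[0,0,0,0,0,0,0]]'; python3 -c "
from h import *
y=.024;e=np.array([np.cos(y),np.sin(y)]);p=np.array([.5961,.1658])-.1625*e
to([*p,.0649],y)"
```

```text
t: 46.3
tool_pos: [0.4342, 0.1625, 0.0659]
tool_rot: [1.0, 0.013, 0.0, -0.0]
force: [-0.1, -1.3, -0.6]
finger_gap: 0.0179
grasp_force: 60.0
rot [-0.0002 -0.001   0.0021]
shift [-0.0006  0.0006  0.001 ] t 46.3
```

```bash
python3 shift.py '[[0.008,0.0006,0.0008,0,0,0,0],[0.008,0,0,0,0,0,0],[0.008,0,0,0,0,0,0],[0,0,0,0,0,0,0]]'; python3 -c "
from h import *
y=.024;e=np.array([np.cos(y),np.sin(y)]);p=np.array([.5961,.1658])-.0665*e
to([*p,.0649],y)"
```

```text
t: 46.8
tool_pos: [0.4584, 0.1628, 0.0644]
tool_rot: [1.0, 0.014, 0.0, 0.0]
force: [0.0, -0.7, 0.1]
finger_gap: 0.0175
grasp_force: 60.0
rot [ 0.0008 -0.0007  0.003 ]
shift [ 0.0712  0.0003 -0.0005] t 46.8
```

```bash
python3 shift.py '[[0.01,0,-0.0005,0,0,0,0],[0.01,0,0,0,0,0,0],[0.01,0,0,0,0,0,0],[0.01,0,0,0,0,0,0],[0,0,0,0,0,0,0]]'; python3 shift.py '[[0.01,0,0,0,0,0,0],[0.01,0,0,0,0,0,0],[0.008,0,0,0,0,0,0],[0.004,0,0,0,0,0,0],[0,0,0,0,0,0,0]]';python3 shift.py '[[0.002,0,0,0,0,0,0],[0.001,0,0,0,0,0,0]]'; python3 -c "
from h import *
y=.024;e=np.array([np.cos(y),np.sin(y)]);p=np.array([.5961,.1658])-.0665*e
to([*p,.0649],y);snap('wrist','w20');same('w20')"
```

```text
t: 47.42
tool_pos: [0.4984, 0.1641, 0.0648]
tool_rot: [1.0, 0.014, 0.0, 0.0]
force: [0.0, 0.1, -0.4]
finger_gap: 0.0174
grasp_force: 60.0
t: 48.05
tool_pos: [0.5299, 0.1644, 0.0648]
tool_rot: [1.0, 0.013, 0.0, 0.0]
force: [-0.4, -0.2, -0.0]
finger_gap: 0.0177
grasp_force: 60.0
t: 48.3
tool_pos: [0.5325, 0.1651, 0.0648]
tool_rot: [1.0, 0.014, 0.0, 0.0]
force: [-0.1, 0.2, -0.4]
finger_gap: 0.0173
grasp_force: 60.0
rot [ 0.0001 -0.0002  0.0037]
shift [-0.0029  0.0008 -0.0001] t 48.3
bow offset 0 -1 score 0.39
stud offset 1 -3 score 0.31
block offset 0 0 score 0.52
```

```bash
python3 shift.py '[[0.0015,0,0,0,0,0,0],[0.001,0,0,0,0,0,0]]'; python3 shift.py '[[0.0008,0,0,0,0,0,0],[0,0,0,0,0,0,0]]'; python3 -c "
from h import *
snap('wrist','w21');same('w21')"
```

```text
t: 48.6
tool_pos: [0.5341, 0.1652, 0.0646]
tool_rot: [1.0, 0.014, -0.001, 0.0]
force: [-7.7, -0.3, 3.1]
finger_gap: 0.0176
grasp_force: 60.0
t: 48.85
tool_pos: [0.5341, 0.1652, 0.0643]
tool_rot: [1.0, 0.014, -0.002, 0.0]
force: [-7.8, -0.7, 3.6]
finger_gap: 0.0176
grasp_force: 60.0
bow offset 1 0 score 0.45
stud offset 1 0 score 0.49
block offset 0 0 score 0.63
```

```bash
python3 shift.py '[[-0.003,0,0,0,0,0,0],[0,0,0,0,0,0,0.034],[0,0,0,0,0,0,0.034],[0,0,0,0,0,0,0.034],[0,0,-0.02,0,0,0,0.034]]'; python3 shift.py '[[0,0,-0.05,0,0,0,0.034],[0,0,-0.05,0,0,0,0.06],[0,0,-0.05,0,0,0,0.06],[0,0.05,-0.02,0,0,0,0.06],[-0.03,0.04,0,0,0,0,0.06]]'; python3 shift.py '[[-0.02,0,0,0,0,0,0.06],[0,0,0,0,0,0,0.06],[0,0,0,0,0,0,0.06]]'; python3 - <<'E'
from h import *
d=snap('wrist','w22');im=d['img'].astype(int);m=((im[:,:,0]>90)&(im[:,:,1]<75)&(im[:,:,2]<75)).astype(np.uint8)
n,l,st,c=cv2.connectedComponentsWithStats(m);e=np.array([-.024,1])
for i in range(1,n):
    if st[i,4]>150:
        pts=np.argwhere(l==i);top=pts[:,0].min();cols=pts[pts[:,0]<=top+3][:,1];print(st[i].tolist(),c[i].round(1),'front',atz(d,(cols.mean(),top),.078).round(4),'mid',atz(d,c[i],.085).round(4))
print(np.round(arm.get_obs()['joints'],3));to([.473,.3313,.15],-.069)
E
```

```text
t: 49.52
tool_pos: [0.532, 0.1646, 0.0845]
tool_rot: [1.0, 0.014, -0.001, 0.001]
force: [0.2, -0.2, -1.4]
finger_gap: 0.0338
grasp_force: 0.0
t: 50.15
tool_pos: [0.5073, 0.0718, 0.2578]
tool_rot: [1.0, 0.012, 0.002, 0.0]
force: [-1.1, -0.8, 0.8]
finger_gap: 0.0585
grasp_force: 0.0
t: 50.52
tool_pos: [0.486, 0.0742, 0.2556]
tool_rot: [1.0, 0.014, 0.001, -0.0]
force: [-0.3, -0.1, 0.6]
finger_gap: 0.06
grasp_force: 0.0
[160, 91, 34, 55, 1428] [176.5 118.2] front [0.5802 0.1697 0.078 ] mid [0.5491 0.1692 0.085 ]
[208, 91, 35, 56, 1397] [224.2 117.7] front [0.5818 0.1126 0.078 ] mid [0.5512 0.1122 0.085 ]
[254, 91, 38, 56, 1354] [270.9 117.4] front [0.5834 0.0582 0.078 ] mid [0.5532 0.0565 0.085 ]
[302, 93, 39, 55, 1332] [319.4 117.9] front [ 0.5829 -0.0029  0.078 ] mid [ 0.5543 -0.0015  0.085 ]
[221, 297, 72, 9, 289] [256.2 301.5] front [0.2954 0.0605 0.078 ] mid [0.293  0.0661 0.085 ]
[-1.135 -0.066  0.87   1.824  0.052  1.36  -1.819]
rot [ 0.0002 -0.001   0.0972]
shift [-0.0307 -0.2556  0.1053] t 50.58
```

All four shoulders line up with the stud row. Now the slider, from LOAD to TEST.

```bash
python3 shift.py '[[0,-0.04,0,0,0,0.0972,0.06],[-0.006,-0.043,0,0,0,0,0.06],[-0.006,-0.043,0,0,0,0,0.06],[-0.006,-0.043,0,0,0,0,0.06],[-0.006,-0.043,0,0,0,0,0.06]]'; python3 shift.py '[[-0.006,-0.043,0,0,0,0,0.06],[0,0,0.05,0,0,0,0.06],[0,0,0.05,0,0,0,0.06],[0,0,0,0,0,0,0.06],[0,0,0,0,0,0,0.06]]'; python3 -c "
from h import *
print(np.round(arm.get_obs()['joints'],3));to([.4728,.3313,.058],-.069)
s=snap('scene','s2');a=np.load('pics/s1.npz')['img'];"
```

```text
t: 51.2
tool_pos: [0.4726, 0.2889, 0.2544]
tool_rot: [0.999, -0.035, 0.0, 0.001]
force: [0.9, 0.0, 0.2]
finger_gap: 0.0598
grasp_force: 0.0
t: 51.82
tool_pos: [0.4704, 0.3308, 0.1563]
tool_rot: [0.999, -0.035, 0.001, -0.0]
force: [-0.2, -0.4, 1.6]
finger_gap: 0.0602
grasp_force: 0.0
[-1.275  0.261  0.689  1.768 -0.178  1.175 -2.175]
rot [-0.0002 -0.0017 -0.0008]
shift [ 0.0023 -0.0007  0.0983] t 51.83
```

```bash
python3 shift.py '[[0.0023,0,0.03,0,0,0,0.06],[0,0,0.04,0,0,0,0.05],[0,0,0.026,0,0,0,0.05],[0,0,0,0,0,0,0.04],[0,0,0,0,0,0,0]]' 20; python3 shift.py '[[0,0,0,0,0,0,0],[0,0,0,0,0,0,0],[0,0,0,0,0,0,0],[0,0,0,0,0,0,0]]'; python3 -c "
from h import *
y=-.069
to([.553+.0,.3262,.060],y)"
```

```text
t: 52.5
tool_pos: [0.4729, 0.331, 0.061]
tool_rot: [0.999, -0.035, 0.001, -0.001]
force: [0.2, 0.2, -0.1]
finger_gap: 0.0374
grasp_force: 0.0
t: 53.0
tool_pos: [0.4727, 0.3305, 0.0607]
tool_rot: [0.999, -0.035, 0.001, -0.001]
force: [-1.7, -2.3, 7.3]
finger_gap: 0.0283
grasp_force: 20.0
rot [-0.0019 -0.0019 -0.0009]
shift [ 0.0804 -0.0012  0.0007] t 53.0
```

```bash
python3 shift.py '[[0.016,0,0,0,0,0,0],[0.018,0,0,0,0,0,0],[0.018,0,0,0,0,0,0],[0.018,0,0,0,0,0,0],[0.01,0,0,0,0,0,0]]'; python3 shift.py '[[0,0,0,0,0,0,0],[0,0,0,0,0,0,0]]';  python3 -c "
from h import *
y=-.069
to([.553+.0,.3262,.060],y)"
```

```text
t: 53.62
tool_pos: [0.5531, 0.3248, 0.0607]
tool_rot: [0.999, -0.035, 0.001, -0.001]
force: [-1.6, -1.3, 9.5]
finger_gap: 0.0279
grasp_force: 20.0
t: 53.88
tool_pos: [0.553, 0.3249, 0.0608]
tool_rot: [0.999, -0.035, 0.002, -0.001]
force: [0.4, -1.0, 5.5]
finger_gap: 0.028
grasp_force: 20.0
rot [-0.0017 -0.0033 -0.001 ]
shift [-0.0001 -0.0013  0.0008] t 53.88
```

```bash
python3 shift.py '[[0,0,0,0,0,0,0.05],[0,0,0,0,0,0,0.05],[0,0,0,0,0,0,0.05],[0,0,-0.05,0,0,0,0.05],[0,0,-0.05,0,0,0,0.05]]'; python3 shift.py '[[0,0,-0.05,0,0,0,0.05],[-0.04,0,0,0,0,0,0.05],[-0.04,0,0,0,0,0,0.05],[0,0,0,0,0,0,0.05],[0,0,0,0,0,0,0.05]]'; python3 - <<'E'
from h import *
np.set_printoptions(precision=4,suppress=True)
d=snap('wrist','w23');im=d['img'].astype(int)
r,g,b=im[:,:,0],im[:,:,1],im[:,:,2]
e=np.array([.9976,-.069,0])
for nm,m in [('green',(g>120)&(g>1.6*r)&(g>1.6*b)),('blue',(b>110)&(b>2*r)&(b>1.8*g))]:
    n,l,st,c=cv2.connectedComponentsWithStats(m.astype(np.uint8))
    P=[atz(d,c[i],.03) for i in range(1,n) if 10<st[i,4]<300];print(nm,np.array(P),[st[i].tolist() for i in range(1,n) if 10<st[i,4]<300])
    if len(P)==2: print('mid',sum(P)/2)
# dark grip blob near predicted place
p=proj(d,[.553,.3262,.085]).astype(int);print('pred',p)
w=(im.sum(2)<150)[p[1]-30:p[1]+30,p[0]-20:p[0]+20]
for row in range(0,60,2): print(''.join('#' if v else '.' for v in w[row]))
E
```

```text
t: 54.5
tool_pos: [0.5509, 0.3243, 0.1595]
tool_rot: [0.999, -0.035, -0.0, 0.001]
force: [0.6, 1.0, 0.2]
finger_gap: 0.0499
grasp_force: 0.0
t: 55.12
tool_pos: [0.4718, 0.3302, 0.209]
tool_rot: [0.999, -0.035, 0.0, -0.0]
force: [1.2, -0.2, 0.5]
finger_gap: 0.0499
grasp_force: 0.0
green [[0.5546 0.3555 0.03  ]
 [0.5502 0.2936 0.03  ]
 [0.3957 0.1821 0.03  ]
 [0.4252 0.6718 0.03  ]] [[221, 103, 17, 5, 82], [272, 103, 17, 6, 87], [351, 213, 41, 8, 182], [3, 216, 6, 9, 12]]
blue [[0.4745 0.3609 0.03  ]
 [0.4702 0.2989 0.03  ]] [[223, 168, 16, 5, 79], [271, 168, 16, 5, 77]]
mid [0.4724 0.3299 0.03  ]
pred [252 103]
........................................
........................................
........................................
...................#######..............
...................#######..............
...................#######..............
...................#######..............
....................######..............
....................######..............
....................######..............
....................######..............
............######################......
..........##########################....
.........###########################....
.........###########################....
.........###########################....
.........###########################....
.........###########################....
.........###########################....
..........##########################....
............#####################.......
....................######..............
....................######..............
....................######..............
....................######..............
....................######..............
....................######..............
....................######..............
....................######..............
....................######..............
```

```bash
python3 - <<'E'
from h import *
d=dict(np.load('pics/w23.npz'));im=d['img'].astype(int).sum(2);e=np.array([.9976,-.069,0]);m=np.array([.5524,.3246,0])
col=im[85:125,[243,245,262,264]].mean(1).astype(int);print(dict(zip(range(85,125),col.tolist())))
for r in (94.5,104,113.5):
  for z in (.085,.05): print(r,z,round(float((atz(d,(252,r),z)-m)@e),4))
E
```

```text
{85: 509, 86: 511, 87: 508, 88: 509, 89: 511, 90: 513, 91: 513, 92: 518, 93: 502, 94: 371, 95: 73, 96: 70, 97: 100, 98: 115, 99: 114, 100: 110, 101: 107, 102: 99, 103: 97, 104: 94, 105: 88, 106: 93, 107: 88, 108: 86, 109: 80, 110: 78, 111: 68, 112: 55, 113: 60, 114: 263, 115: 415, 116: 413, 117: 440, 118: 432, 119: 457, 120: 501, 121: 501, 122: 497, 123: 497, 124: 498}
94.5 0.085 0.0091
94.5 0.05 0.011
104 0.085 0.0
104 0.05 0.0008
113.5 0.085 -0.0093
113.5 0.05 -0.0096
```

```bash
python3 -c "
from h import *
print(blobs(snap('top','t9')));print(arm.job_done())"
```

```text
[([249.2, 189.4], 256, [0.557, 0.056, 0.025]), ([270.6, 188.8], 252, [0.557, -0.007, 0.025]), ([208.2, 191.2], 248, [0.554, 0.178, 0.025]), ([228.9, 190.4], 253, [0.555, 0.116, 0.025])]
the job is handed in; nothing more can be done
None
```

The job is handed in: the slider went to LOAD first, all four cotters are pushed home on studs 0–3 (shoulder contact felt on each), and the grip was then left on the TEST line to within about 1 mm by the wrist camera; hand-in gave no verdict.

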